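# Load mounting strips on the traversing stage

## Robot

A 6-joint arm with a two-finger parallel gripper is mounted at the origin on the work surface. World frame = base frame: x ahead of the robot, y to its left, z up, the work surface at z = 0. Lengths are in m, angles in rad, forces in N, time in s.
With the tool pointing down it reaches from about 0.325 to 1 m from the base axis. Payload 5.1 kg.
Tool frame: the origin (TCP) lies where the fingers leave the gripper's body, on its centre line; the fingertips stand 73 mm ahead of it and the grasp point (between the pads) lies 54 mm ahead of it; z points along the fingers, y is the line along which they close (so a half turn about z gives the same grasp; the last joint's range is limited). The gripper opens to 85 mm and grips with 20 to 120 N. Pads are 22 mm wide; open, the fingers measure 114 mm over their backs; the gripper's body (76 mm by 85 mm) begins 54 mm behind the grasp point. The pads swing forward as they close: fully open they stand 13 mm farther back than shut.
Start: joints at [-1.208, 0.124, 1.65, -0, 1.367, -0.083], TCP at [0.28, -0.586, 0.304] pointing down, gripper open.
Joint ranges: [-2.61, 2.61], [-1.02, 2.33], [0.03, 2.71], [-1.35, 4.49], [0.32, 2.68], [-2.91, 2.91]. Speed limits (rad/s): [2.57, 2.57, 3.14, 3.14, 3.14, 3.14].

## Interface

Orientations are given as [roll, pitch, yaw] about the fixed x, y, z axes, in that order (R = Rz(yaw) Ry(pitch) Rx(roll)).
In Python, from station import status, viewer, env gives the robot as it stands.
- The arm moves only by the tool step_arm, never from a script. Its arguments are lists of equal length, an entry for each row: "linear": the shift along the tool's x, y, z in mm, a list of three; "rot": the turn, a rotation vector about the tool's x, y, z in degrees, a list of three; "jaw": the closure, from -1 (fully open) to 1 (shut). A call has 1 to 12 rows; each row shifts and turns the commanded pose from where the row before left it, along the tool's axes as they then stand; what a row does not reach is not made up. A row lasts 1/12 s, in which the tool goes at most 41.7 mm and 7.16 degrees, less where a joint would pass 70% of its speed; a pose out of reach is approached as far as the arm can. A call with a gripper value outside its range is refused whole. The fingers move at their own pace and stop on an object; the grip force is fixed at half the most. Time passes only in rows, so rows that do not move let the fingers close. It gives the time, the measured TCP pose, the force, the opening and the grip force at its end, in the units of the state.
- status.sense(): the state, without advancing time (a new reading comes with each control period).
- viewer.snapshot(name): name is "side" or "top"; returns a dict with "color" (420x560x3 uint8, red, green, blue), "depth" (420x560 float32, m along the optical axis (not along the pixel's ray), 0 where there is no reading), "camera_matrix" (3x3 intrinsics, pixels), "dist" ([k1, k2, p1, p2, k3] as OpenCV has them; the pictures are not rectified), "world_from_camera" (4x4, takes a point from camera to world coordinates). Camera axes: x right, y down, z forward; pixel columns grow to the right and rows downward; lengths in m; the calibration is good to about 2 mm. A picture is of the moment at which its call begins.
- env.job_done(): hands the job in; it is judged then, once.
Trained networks look in a picture, given as the dict that the camera call returned (one of the last four; its "shot" number tells which), for a name from the list of things; names that differ only in an ending like _2 or _b are one class to them, and where a whole thing is asked for, a point or a joint stands for the part that bears it (a point fixed in the world has none). Each returns a list of dicts, best first, with "p" (0 to 1); they miss things now and then, are a little off and sometimes report something else, mostly with a low value. They report only what shows in the picture. A call takes as long as a camera call. They do not tell look-alikes from the thing itself.
- viewer.masks_of(picture, name): "mask" (420x560 bool, what is visible of it) and "bbox" ([left, top, width, height] in pixels, round what is visible of it).
The state is a dict: "clock": time; "qpos": joint angles; "joint_vel": joint speeds; "tau": joint torques, N m; "tool_pos": TCP position; "tcp_rot": TCP orientation; "force": force on the tool from outside, world axes, zero at the start; "ft_torque": the same for the moment, N m; "finger_gap": finger opening in m; "grip_force": force on a finger pad.
Only numpy, scipy, OpenCV 4.12 (cv2) and the standard library are available. Lean on these libraries where they do the work, as an engineer would, in place of code of your own. Each camera call takes 0.05 s, during which the arm holds its last target. There are 200 camera calls.

## Task

First lift the specimen dish off the stage's tray and stand it upright, fully on the cork mat. Then draw every wooden mounting strip out of the roofed bin through its slot, tilted along its slope so it clears the sill, and lay the strips flat on the tray's floor, side by side and lengthwise; finally turn the knob until the tray's pointer lines up with the middle of the black mark, leaving the other things on the bench where they are.

Things in the scene. Friction and masses are not known exactly. Their poses are not given: they have to be found in the camera images.
- bin: grey strip bin fixed to the bench, 145 long (x) x 220 wide (y) x 96 high, fixed clear roof: the slots are the only way out. Origin: inner face of the slotted wall (5 thick), mid width, bench level; -x points out through the slots. Floor top z 6, back wall inside x 135. Four upright slots 22 wide at y -75, -25, 25, 75, from a sill at z 46 up to the roof at z 92; lane dividers 66 high inside
- bin_sill (a point): top of the sill of the slotted wall, middle of the bin's width and of the wall's thickness (z = 46 in the bin's frame; axes as the bin's)
- stage: white low traversing stage fixed to the bench: slab 170 x 320, aluminium scale bar along its robot side (top at z = 30), grey knob housing 70 x 70 x 50 high at its -y end. Origin at bench level under the middle of the tray's start position; its y is the tray's travel line
- tray: shallow aluminium tray on the stage, outside 200 (x) x 250 (y), walls 5 thick and 10 high over its underside, floor top 5 above its origin and 29 above the bench; origin under its middle. Slides along the stage's -y as the knob is turned clockwise, up to 46 from its start; axes parallel to the stage's
- tray_floor (a point): middle of the tray's floor, on its top surface; axes as the tray's (y lengthwise)
- pointer_tip (a point): tip of the steel pointer that stands out from the robot side (-x) of the tray and travels with it
- mark_line (a point): middle of the black mark, a bar 4 wide (along the stage's y) x 14 x 6 high standing on the scale bar beside the pointer; at the start it lies 15 to 40 from the pointer towards the knob (-y); axes as the stage's
- knob (a joint): angle of the hand knob (rad), 0 at the start, grows clockwise seen from above, range -0.17 to 3.85; moves the tray 12 mm per rad towards the stage's -y and back; stiff, about 0.08 N m, stays where left
- knob_grip (a point): point on the knob's upright axis at the height to grip, 78 above the bench. The knob has a black bar grip 56 long x 14 wide, top 88 above the bench, over a disc of radius 30 (top 54 above the bench). This point turns with the knob: its x axis lies along the bar
- dish: round clear closed specimen dish with a beetle on top, diameter 56 to grip (a look-only rim of 59 near the top), 24 high, about 60 g; origin at the centre of its underside. It starts standing on the tray's floor
- mat: round cork mat fixed to the bench, diameter 124, 4 thick; origin at the centre of its underside
- strip0: plain wooden mounting strip 200 (x) x 14 (y) x 16 (z), about 40 g, origin at its centre. May be absent. At the start it slopes at 17.5 degrees in one lane of the bin: its +x end down on the floor by the back wall, its -x end resting on the slot's sill and standing about 60 out through the slot, its 16-high faces upright
- strip1: plain wooden mounting strip 200 (x) x 14 (y) x 16 (z), about 40 g, origin at its centre. May be absent. At the start it slopes at 17.5 degrees in one lane of the bin: its +x end down on the floor by the back wall, its -x end resting on the slot's sill and standing about 60 out through the slot, its 16-high faces upright
- strip2: plain wooden mounting strip 200 (x) x 14 (y) x 16 (z), about 40 g, origin at its centre. May be absent. At the start it slopes at 17.5 degrees in one lane of the bin: its +x end down on the floor by the back wall, its -x end resting on the slot's sill and standing about 60 out through the slot, its 16-high faces upright
- strip3: plain wooden mounting strip 200 (x) x 14 (y) x 16 (z), about 40 g, origin at its centre. May be absent. At the start it slopes at 17.5 degrees in one lane of the bin: its +x end down on the floor by the back wall, its -x end resting on the slot's sill and standing about 60 out through the slot, its 16-high faces upright
- vial: small jar with white cap, a bystander to be left alone; origin at the centre of its underside
- jar: larger jar, a bystander to be left alone; origin at the centre of its underside
- notebook: paper pad, a bystander to be left alone; origin at the centre of its underside
- phone: black phone, a bystander to be left alone; origin at the centre of its underside
- forceps: steel forceps, a bystander to be left alone; origin at the centre of its underside
- tin: blue open pencil tin, a bystander to be left alone; origin at the centre of its underside
- beaker_bottle: bottle, a bystander to be left alone; origin at the centre of its underside
Things that resemble listed ones, but are neither listed nor needed, are in the scene too. Of the things shaped like the dish, the clear one is meant.

How it is judged:
On the way, in this order (a step that is already met when the one before it is completed fails the run):
1. the dish stands released on the cork mat (horizontal distance between dish and mat below 0.034 m and height (world z) of dish below 0.008 m and angle between dish's own z axis and vertical below 0.1 rad and contact force between dish and the fingers below 0.05 N), for 0.2 s.
2. every strip lies released, flat and lengthwise on the tray's floor (x of strip0 in the frame of tray_floor between -0.092 and 0.092 m and y of strip0 in the frame of tray_floor between -0.024 and 0.024 m and z of strip0 in the frame of tray_floor between 0.005 and 0.0105 m and angle between the x axis of each of strip0, strip1, strip2, strip3 and the y axis of tray_floor, either way round below 0.25 rad and contact force between each of strip0, strip1, strip2, strip3 and the fingers below 0.05 N and x of strip1 in the frame of tray_floor between -0.092 and 0.092 m and y of strip1 in the frame of tray_floor between -0.024 and 0.024 m and z of strip1 in the frame of tray_floor between 0.005 and 0.0105 m and x of strip2 in the frame of tray_floor between -0.092 and 0.092 m and y of strip2 in the frame of tray_floor between -0.024 and 0.024 m and z of strip2 in the frame of tray_floor between 0.005 and 0.0105 m and x of strip3 in the frame of tray_floor between -0.092 and 0.092 m and y of strip3 in the frame of tray_floor between -0.024 and 0.024 m and z of strip3 in the frame of tray_floor between 0.005 and 0.0105 m), for 0.2 s.
3. the pointer is lined up with the mark (y of pointer_tip in the frame of mark_line between -0.0025 and 0.0025 m), for 0.2 s.
At the end, for the whole second after the job is handed in: Dish upright on the mat, centres within 34 mm; every strip present flat on the tray floor, lengthwise within 0.25 rad, its centre within 24 mm of the tray's middle along its length; pointer within 2.5 mm of the middle of the mark; all released and at rest (all of step 1 and all of step 2 and all of step 3 and linear speed of each of strip0, strip1, strip2, strip3, dish below 0.02 m/s); the robot touches nothing.
It fails at once if a bystander was moved more than 30 mm (distance of any of vial, jar, notebook, phone, forceps, tin, beaker_bottle from where it was at the start of the episode above 0.03 m).
Of strip0, strip1, strip2, strip3 only 3 to 4 are there at a start; the rules pass over those that are not, and their reading is None.
At some moment in a run one of dish may be knocked a few centimetres aside while the robot is not near it.
Once in a run the grip may slacken for a moment while it holds something.
It also fails if it takes over 210 s, if anything falls off the work surface, if the arm or the gripper's body presses on something with over 40 N, if the wrist force passes 120 N, or if a joint passes its speed limit or range.

## Working session

There is one attempt and no reset: what is moved stays moved. The work goes in short steps, Python scripts to look and compute and a tool call to move; the robot and the scene stay as the last step left them, time stands still between calls to the robot, and variables do not carry over. Pictures are saved under pics/ and viewed, at most 14 in all, crops included, and the job is handed in when it is done.

Besides the shell and the picture viewer there is one more tool, called after "Request:" by a JSON object that holds its "method" and its "body". step_arm: Moves the arm, as the interface text tells. Its arguments: {"type":"object","properties":{"linear":{"type":"array"},"rot":{"type":"array"},"jaw":{"type":"array"}},"required":["linear","rot","jaw"]}

```bash
mkdir -p pics; ls
cat > h.py <<'E'
import numpy as np, cv2
from station import status, viewer, env
from scipy.spatial.transform import Rotation as R
def save(p,name,box=None,s=1):
    im=p["color"][...,::-1]
    if box: x,y,w,h=box; im=im[y:y+h,x:x+w]
    cv2.imwrite("pics/"+name,cv2.resize(im,None,fx=s,fy=s,interpolation=cv2.INTER_CUBIC))
def cloud(p):
    h,w=p["depth"].shape; v,u=np.mgrid[:h,:w]
    n=cv2.undistortPoints(np.stack([u,v],-1).reshape(-1,1,2).astype(np.float64),p["camera_matrix"],np.array(p["dist"],float)).reshape(h,w,2)
    d=p["depth"].astype(float); P=np.dstack([n*d[...,None],d])
    T=np.array(p["world_from_camera"]); P=P@T[:3,:3].T+T[:3,3]; P[d<=0]=np.nan
    return P
def ray(p,uv,z):
    """pixel(s) -> world point on plane z"""
    n=cv2.undistortPoints(np.array(uv,float).reshape(-1,1,2),p["camera_matrix"],np.array(p["dist"],float)).reshape(-1,2)
    T=np.array(p["world_from_camera"]); d=np.c_[n,np.ones(len(n))]@T[:3,:3].T; o=T[:3,3]
    return o+d*((z-o[2])/d[:,2:])
E
python3 - <<'E'
from h import *
s=status.sense(); print({k:np.round(v,3).tolist() for k,v in s.items()})
for n in("top","side"):
    p=viewer.snapshot(n); save(p,n+"0.png"); C=cloud(p); print(n,np.round(p["world_from_camera"],3).tolist(),np.round(p["camera_matrix"],1).tolist())
    for k in "bin stage tray dish mat strip0 knob pointer_tip mark_line vial jar notebook phone forceps tin beaker_bottle".split():
        for m in viewer.masks_of(p,k)[:6]:
            if m["p"]<.25: continue
            q=C[m["mask"]]; print(n,k,round(m["p"],2),m["bbox"],m["mask"].sum(),np.round(np.nanmedian(q,0),3),np.round(np.nanpercentile(q,3,axis=0),3),np.round(np.nanpercentile(q,97,axis=0),3))
E
```

```text
pics
{'clock': 0.0, 'qpos': [-1.208, 0.125, 1.652, 0.0, 1.367, -0.083], 'joint_vel': [-0.0, -0.0, 0.001, 0.0, -0.0, 0.001], 'tau': [-0.0, -42.362, -36.545, -0.0, 0.007, -0.0], 'tool_pos': [0.28, -0.586, 0.303], 'tcp_rot': [-3.14, -0.0, 0.446], 'force': [-0.326, 0.249, 0.623], 'ft_torque': [0.056, 0.013, -0.001], 'grip_force': 0.0, 'finger_gap': 0.086}
top [[-0.023, -0.993, 0.117, 0.387], [-1.0, 0.023, -0.004, -0.041], [0.001, -0.117, -0.993, 1.394], [0.0, 0.0, 0.0, 1.0]] [[499.6, 0.0, 274.9], [0.0, 499.6, 202.6], [0.0, 0.0, 1.0]]
top bin 0.72 [97.6, 163.1, 68.1, 84.5] 5294 [0.544 0.333 0.095] [0.442 0.263 0.021] [0.65  0.408 0.1  ]
top bin 0.43 [219.8, 153.6, 97.4, 82.5] 6148 [ 0.58  -0.032  0.029] [ 0.479 -0.145  0.023] [0.672 0.089 0.035]
top stage 0.78 [221.6, 155.0, 148.3, 93.7] 9571 [ 0.569 -0.072  0.028] [ 0.436 -0.27   0.013] [0.668 0.087 0.054]
top tray 0.57 [216.1, 156.3, 101.9, 79.9] 6295 [ 0.58  -0.033  0.029] [ 0.479 -0.147  0.023] [0.672 0.091 0.036]
top dish 0.76 [253.8, 192.0, 18.2, 18.5] 369 [ 0.549 -0.017  0.053] [ 0.523 -0.041  0.048] [0.575 0.007 0.059]
top dish 0.
[... 4515 characters left out ...]
3  0.004] [ 0.82  -0.069  0.015]
side phone 0.77 [295.7, 274.9, 58.0, 61.9] 1751 [0.359 0.162 0.009] [0.32  0.083 0.002] [0.399 0.232 0.013]
side forceps 0.46 [365.8, 214.7, 17.2, 27.1] 116 [ 0.356 -0.161  0.004] [ 0.349 -0.21  -0.004] [ 0.363 -0.109  0.009]
side forceps 0.29 [243.6, 275.7, 9.4, 15.3] 119 [0.528 0.226 0.075] [0.522 0.189 0.032] [0.556 0.244 0.084]
side tin 0.96 [313.1, 127.4, 34.8, 34.4] 817 [ 0.633 -0.48   0.005] [ 0.58  -0.564 -0.001] [ 0.68  -0.388  0.022]
side tin 0.46 [225.4, 267.3, 8.6, 15.8] 104 [0.577 0.228 0.075] [0.571 0.162 0.001] [0.63  0.245 0.082]
side beaker_bottle 0.56 [263.8, 351.8, 29.9, 55.2] 1271 [0.341 0.418 0.083] [0.322 0.389 0.007] [0.371 0.433 0.131]
```

Run:
```python
from h import *
p=viewer.snapshot("top"); save(p,"top1.png",(80,90,400,210),2)
q=viewer.snapshot("side"); save(q,"side1.png",(120,110,280,280),2)
```

```text
(no output)
```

View pics/top1.png

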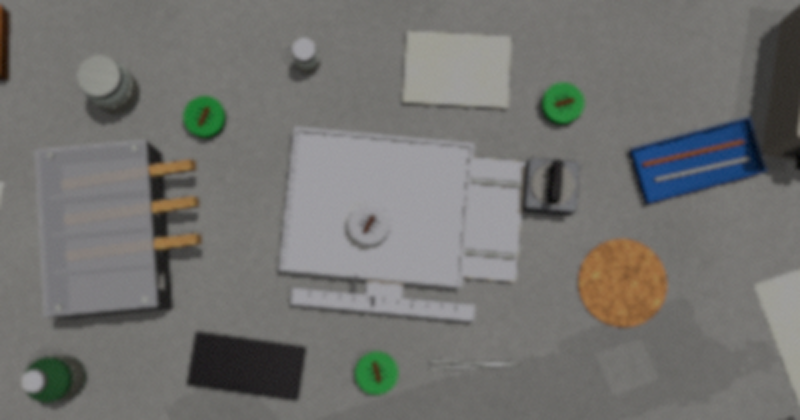

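View pics/side1.png

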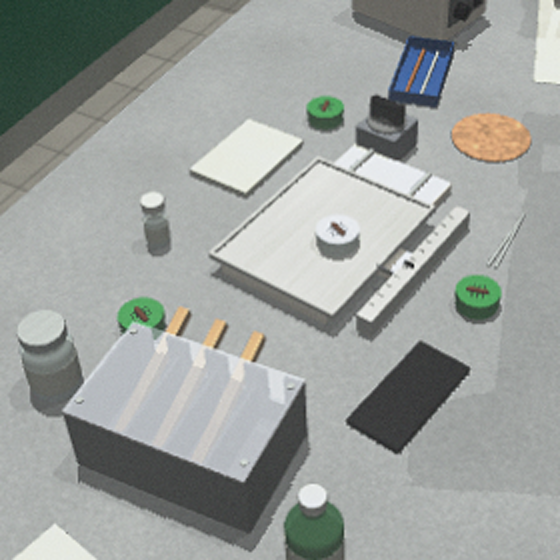

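Of the four dish-shaped things, the clear one is on the tray at full-frame px (264,202). The green ones are look-alikes, at (182,148), (361,141) and (268,276). Three strips stick out of the bin at about (167,174), (168,192) and (168,210); the nearest lane is empty. The mat is at (391,231) and the knob bar at (357,181). The pointer and mark are near (266,240).

Run:
```python
from h import *
p=viewer.snapshot("top"); q=viewer.snapshot("side")
save(q,"side2.png",(225,170,160,120),5)
for n,p in(("top",p),("side",q)):
    C=cloud(p); hsv=cv2.cvtColor(p["color"],cv2.COLOR_RGB2HSV)
    roi=(C[...,0]>.48)&(C[...,0]<.68)&(C[...,1]>.19)&(C[...,1]<.27)&(C[...,2]>.04)&(hsv[...,1]>100)&(hsv[...,0]<25)
    k,l=cv2.connectedComponents(roi.astype(np.uint8))
    for i in range(1,k):
        P=C[l==i]
        if len(P)<25: continue
        m=P.mean(0);d=np.linalg.svd(P-m)[2][0]; d*=np.sign(d[1]); t=(P-m)@d
        print(n,len(P),m.round(4),"dir",d.round(3),"yaw",np.degrees(np.arctan2(-d[0],d[1])).round(1),"slope",np.degrees(np.arcsin(-d[2])).round(1),"ymin,max",np.percentile(P[:,1],[1,99]).round(3), "ztop",P[:,2].max().round(3))
    for k,zz in (("tray",.034),("bin",.096),("dish",.05),("mat",.004),("knob",None)):
        for m in viewer.masks_of(p,k)[:4]:
            if m["p"]<.5: continue
            M=m["mask"]
            if zz is None:
                z=C[...,2]; M=M&(z>.075); 
                if M.sum()<10: continue
                P=C[M]; 
                r=cv2.minAreaRect((P[:,:2]*1000).astype(np.float32)); print(n,k,r); continue
            c=max(cv2.findContours(M.astype(np.uint8),0,1)[0],key=len).reshape(-1,2)
            w=ray(p,c,zz)[:,:2]*1000
            r=cv2.minAreaRect(w.astype(np.float32)); print(n,k,round(m["p"],2),np.round(r[0],1),np.round(r[1],1),round(r[2],1), np.round(cv2.minEnclosingCircle(w.astype(np.float32))[0]),1)
```

```text
top 103 [0.6284 0.2425 0.0723] dir [-0.081  0.95  -0.301] yaw 4.9 slope 17.5 ymin,max [0.216 0.269] ztop 0.085
top 112 [0.5786 0.2419 0.0708] dir [-0.072  0.944 -0.323] yaw 4.3 slope 18.9 ymin,max [0.212 0.269] ztop 0.087
top 121 [0.529  0.2396 0.0697] dir [-0.046  0.931 -0.361] yaw 2.8 slope 21.2 ymin,max [0.209 0.269] ztop 0.086
top tray 0.79 [566.3 -26.6] [249.7 218.7] 83.3 [574. -30.] 1
top bin 0.9 [546.2 328.4] [222.8 166. ] 4.0 [546. 331.] 1
top dish 0.96 [549.5 -15.5] [56.9 57.3] 88.7 [550. -16.] 1
top dish 0.91 [701.4 206.6] [61.2 54.2] 43.8 [701. 207.] 1
top dish 0.83 [ 709.1 -287.8] [57.5 59.1] 87.8 [ 708. -287.] 1
top dish 0.69 [351.  -20.8] [58.6 55.2] 88.7 [350. -21.] 1
top mat 0.73 [ 466.2 -367. ] [121.7 121.4] 42.9 [ 466. -366.] 1
top knob ((596.7575073242188, -268.96759033203125), (15.222464561462402, 54.091251373291016), 83.45215606689453)
side tray 0.91 [566.4 -25.2] [257.1 222.1] 83.5 [572. -25.] 1
side tray 0.57 [ 537.9 -109.6] [454.4 264.2] 85.1 [ 537. -114.] 1
side bin 0.66 [527.5 360.9] [254.4 199.5] 4.1 [527. 363.] 1
side dish 0.96 [335.8   8.3] [55.1 77.4] 23.1 [336.   8.] 1
side dish 0.94 [543.5  -8.9] [56.1 78.4] 27.4 [543. -10.] 1
side dish 0.78 [ 692.6 -247.9] [55.2 84. ] 27.7 [ 693. -247.] 1
side dish 0.72 [690.4 226.8] [56.6 56.4] 34.9 [687. 229.] 1
side mat 0.92 [ 461.2 -366.8] [120.  119.2] 27.5 [ 463. -366.] 1
side knob ((595.9755249023438, -264.81768798828125), (19.829837799072266, 54.881534576416016), 83.68345642089844)
```

View pics/side2.png

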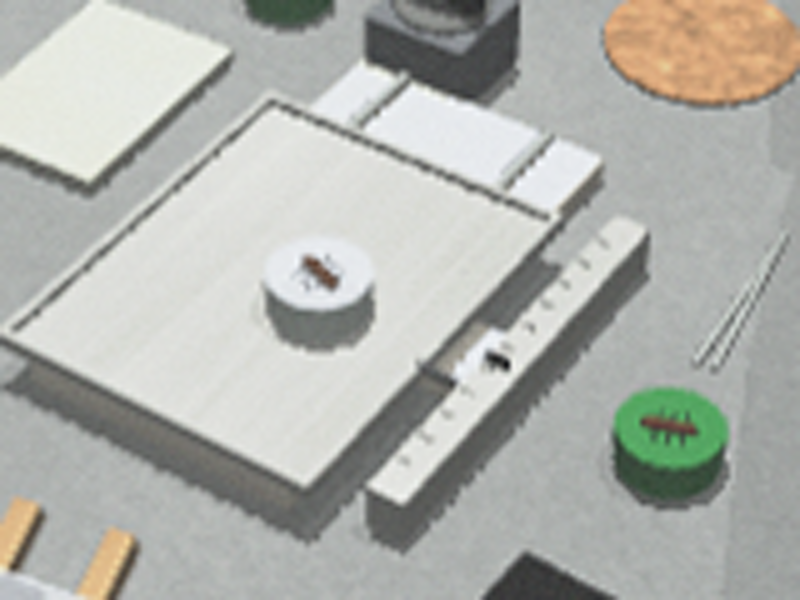

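The close crop shows the clear dish with its beetle at crop px (318,290). The pointer is at (430,372) and the mark at (497,358), towards the knob. First I turn the tool to yaw 90° and head for the dish.

Request:
{"method": "step_arm", "body": {"linear": [[0, 0, 0], [0, 0, 0], [0, 0, 0], [0, 0, 0], [0, 0, 0], [0, 0, 0], [0, 0, 0], [0, 0, 0], [0, 0, 0], [0, 0, 0], [0, 0, 0], [0, 0, 0]], "rot": [[0, 0, -5.86], [0, 0, -5.86], [0, 0, -5.86], [0, 0, -5.86], [0, 0, -5.86], [0, 0, -5.86], [0, 0, -5.86], [0, 0, -5.86], [0, 0, -5.86], [0, 0, -5.86], [0, 0, -5.86], [0, 0, 0]], "jaw": [-1, -1, -1, -1, -1, -1, -1, -1, -1, -1, -1, -1]}}

```text
clock: 3.4
tool_pos: [0.2802, -0.5865, 0.3039]
tcp_rot: [-3.142, -0.0, 1.572]
force: [-0.1, -0.2, -0.5]
finger_gap: 0.0853
grip_force: 0.0
```

Request:
{"method": "step_arm", "body": {"linear": [[32, 15, 0], [32, 15, 0], [32, 15, 0], [32, 15, 0], [32, 15, 0], [32, 15, 0], [32, 15, 0], [32, 15, 0], [32, 15, 0], [32, 15, 0], [32, 15, 0], [32, 15, 0]], "rot": [[0, 0, 0], [0, 0, 0], [0, 0, 0], [0, 0, 0], [0, 0, 0], [0, 0, 0], [0, 0, 0], [0, 0, 0], [0, 0, 0], [0, 0, 0], [0, 0, 0], [0, 0, 0]], "jaw": [-1, -1, -1, -1, -1, -1, -1, -1, -1, -1, -1, -1]}}

```text
clock: 4.4
tool_pos: [0.4606, -0.2008, 0.3043]
tcp_rot: [3.141, 0.0, 1.568]
force: [1.2, 0.3, 0.3]
finger_gap: 0.0857
grip_force: 0.0
```

Request:
{"method": "step_arm", "body": {"linear": [[31, 14.8, 0], [31, 14.8, 0], [31, 14.8, 0], [31, 14.8, 0], [31, 14.8, 0], [31, 14.8, 0], [0, 0, 38], [0, 0, 38], [0, 0, 38], [0, 0, 0], [0, 0, 0]], "rot": [[0, 0, 0], [0, 0, 0], [0, 0, 0], [0, 0, 0], [0, 0, 0], [0, 0, 0], [0, 0, 0], [0, 0, 0], [0, 0, 0], [0, 0, 0], [0, 0, 0]], "jaw": [-1, -1, -1, -1, -1, -1, -1, -1, -1, -1, -1]}}

```text
clock: 5.32
tool_pos: [0.5476, -0.0162, 0.1879]
tcp_rot: [-3.136, -0.001, 1.569]
force: [0.8, -0.2, -0.2]
finger_gap: 0.0855
grip_force: 0.0
```

Run:
```python
from h import *
q=viewer.snapshot("side"); C=cloud(q)
for m in viewer.masks_of(q,"dish")[:5]: print(round(m["p"],2),m["bbox"],np.nanmedian(C[m["mask"]],0).round(3))
```

```text
0.93 [346.2, 247.0, 25.2, 22.1] [ 0.346 -0.017  0.025]
0.87 [276.1, 217.6, 27.1, 21.8] [ 0.544 -0.008  0.052]
0.7 [180.1, 258.0, 23.7, 16.8] [0.708 0.208 0.025]
```

Request:
{"method": "step_arm", "body": {"linear": [[0, 1, 30], [0, 1, 30], [0, 0, 15], [0, 0, 11], [0, 0, 0]], "rot": [[0, 0, 0], [0, 0, 0], [0, 0, 0], [0, 0, 0], [0, 0, 0]], "jaw": [-1, -1, -1, -1, -1]}}

```text
clock: 5.83
tool_pos: [0.5514, -0.0167, 0.1042]
tcp_rot: [3.141, 0.0, 1.57]
force: [-0.9, -0.6, -0.6]
finger_gap: 0.0853
grip_force: 0.0
```

Request:
{"method": "step_arm", "body": {"linear": [[0, 0, 5], [0, 0, 0], [0, 0, 0], [0, 0, 0], [0, 0, 0], [0, 0, 0], [0, 0, 0], [0, 0, 0]], "rot": [[0, 0, 0], [0, 0, 0], [0, 0, 0], [0, 0, 0], [0, 0, 0], [0, 0, 0], [0, 0, 0], [0, 0, 0]], "jaw": [-1, 1, 1, 1, 1, 1, 1, 1]}}

```text
clock: 6.5
tool_pos: [0.5524, -0.0166, 0.101]
tcp_rot: [3.138, 0.0, 1.571]
force: [-0.6, -0.4, 5.6]
finger_gap: 0.0546
grip_force: 63.8
```

Request:
{"method": "step_arm", "body": {"linear": [[0, 0, -20], [0, 0, -30], [0, 0, -30], [0, 0, -20], [0, 0, 0]], "rot": [[0, 0, 0], [0, 0, 0], [0, 0, 0], [0, 0, 0], [0, 0, 0]], "jaw": [1, 1, 1, 1, 1]}}

```text
clock: 6.92
tool_pos: [0.5538, -0.0168, 0.205]
tcp_rot: [3.131, 0.001, 1.571]
force: [1.6, 0.4, -0.4]
finger_gap: 0.0544
grip_force: 63.3
```

Request:
{"method": "step_arm", "body": {"linear": [[-20, -5, 0], [-30, -7.6, 0], [-30, -7.6, 0], [-30, -7.6, 0], [-30, -7.6, 0], [-30, -7.6, 0], [-30, -7.6, 0], [-30, -7.6, 0], [-30, -7.6, 0], [-30, -7, 0], [-30, -6.5, 0], [-30, -6.5, 0]], "rot": [[0, 0, 0], [0, 0, 0], [0, 0, 0], [0, 0, 0], [0, 0, 0], [0, 0, 0], [0, 0, 0], [0, 0, 0], [0, 0, 0], [0, 0, 0], [0, 0, 0], [0, 0, 0]], "jaw": [1, 1, 1, 1, 1, 1, 1, 1, 1, 1, 1, 1]}}

```text
clock: 7.92
tool_pos: [0.4642, -0.3675, 0.1976]
tcp_rot: [-3.14, -0.001, 1.571]
force: [0.9, 0.5, -0.9]
finger_gap: 0.0543
grip_force: 63.3
```

Request:
{"method": "step_arm", "body": {"linear": [[0, 0, 0], [0, 0, 0], [0, 0, 30], [0, 0, 30], [0, 0, 25], [0, 0, 15], [0, 0, 10], [0, 0, 0], [0, 0, 0]], "rot": [[0, 0, 0], [0, 0, 0], [0, 0, 0], [0, 0, 0], [0, 0, 0], [0, 0, 0], [0, 0, 0], [0, 0, 0], [0, 0, 0]], "jaw": [1, 1, 1, 1, 1, 1, 1, 1, 1]}}

```text
clock: 8.67
tool_pos: [0.4654, -0.3656, 0.0886]
tcp_rot: [-3.141, -0.001, 1.572]
force: [-0.6, -0.4, 0.1]
finger_gap: 0.0542
grip_force: 63.3
```

Request:
{"method": "step_arm", "body": {"linear": [[0, 0, 6], [0, 0, 3], [0, 0, 2], [0, 0, 1], [0, 0, 0]], "rot": [[0, 0, 0], [0, 0, 0], [0, 0, 0], [0, 0, 0], [0, 0, 0]], "jaw": [1, 1, 1, 1, 1]}}

```text
clock: 9.08
tool_pos: [0.4652, -0.3665, 0.077]
tcp_rot: [3.141, 0.0, 1.571]
force: [-0.3, 0.0, 0.4]
finger_gap: 0.0542
grip_force: 63.3
```

Request:
{"method": "step_arm", "body": {"linear": [[0, 0, 1.5], [0, 0, 0], [0, 0, 0]], "rot": [[0, 0, 0], [0, 0, 0], [0, 0, 0]], "jaw": [1, 1, 1]}}

```text
clock: 9.33
tool_pos: [0.4655, -0.3668, 0.0761]
tcp_rot: [3.141, 0.001, 1.571]
force: [-0.9, -0.0, 3.1]
finger_gap: 0.0538
grip_force: 63.2
```

The force of about 3 N shows contact, so I release, rise and look.

Request:
{"method": "step_arm", "body": {"linear": [[0, 0, 0], [0, 0, 0], [0, 0, 0], [0, 0, 0], [0, 0, 0], [0, 0, -10], [0, 0, -30], [0, 0, -35], [0, 0, -35], [0, 0, -35], [0, 0, 0]], "rot": [[0, 0, 0], [0, 0, 0], [0, 0, 0], [0, 0, 0], [0, 0, 0], [0, 0, 0], [0, 0, 0], [0, 0, 0], [0, 0, 0], [0, 0, 0], [0, 0, 0]], "jaw": [-1, -1, -1, -1, -1, -1, -1, -1, -1, -1, -1]}}

```text
clock: 10.25
tool_pos: [0.4682, -0.3691, 0.2307]
tcp_rot: [3.13, 0.011, 1.571]
force: [0.9, -1.8, 1.8]
finger_gap: 0.0857
grip_force: 0.0
```

Run:
```python
from h import *
print(np.round(status.sense()["tool_pos"],3))
q=viewer.snapshot("side"); C=cloud(q)
for m in viewer.masks_of(q,"dish")[:5]: print(round(m["p"],2),m["bbox"],np.nanmedian(C[m["mask"]],0).round(3))
p=viewer.snapshot("top"); C=cloud(p)
m=viewer.masks_of(p,"tray")[0]; M=cv2.morphologyEx(m["mask"].astype(np.uint8),cv2.MORPH_OPEN,np.ones((15,15),np.uint8))
c=max(cv2.findContours(M,0,1)[0],key=len).reshape(-1,2); w=ray(p,c,.034)[:,:2]*1000
print("tray",m["p"],cv2.minAreaRect(w.astype(np.float32)))
# edges by depth: floor level points
z=C[...,2]; roi=(C[...,0]>.44)&(C[...,0]<.70)&(C[...,1]>-.2)&(C[...,1]<.13)
F=roi&(z>.022)&(z<.04)&(p["color"].min(-1)>110); F=cv2.morphologyEx(F.astype(np.uint8),cv2.MORPH_OPEN,np.ones((25,25),np.uint8))
c=max(cv2.findContours(F,0,1)[0],key=len).reshape(-1,2); w=ray(p,c,.032)[:,:2]*1000
print("tray2",cv2.minAreaRect(w.astype(np.float32)))
```

```text
[ 0.468 -0.369  0.231]
0.91 [347.2, 248.5, 23.4, 21.7] [ 0.345 -0.017  0.025]
0.75 [357.3, 163.4, 19.3, 22.8] [ 0.464 -0.356  0.028]
0.73 [271.1, 158.1, 21.5, 17.7] [ 0.71  -0.28   0.023]
0.57 [181.8, 258.4, 20.3, 18.1] [0.71  0.207 0.025]
tray 0.73 ((601.1054077148438, -269.52764892578125), (41.263729095458984, 42.40400314331055), 87.73507690429688)Traceback (most recent call last):
  File "<stdin>", line 12, in <module>
ValueError: max() iterable argument is empty
```

```bash
cat > tray.py <<'E'
from h import *
for n in("top","side"):
    p=viewer.snapshot(n); C=cloud(p); z=C[...,2]
    M=(C[...,0]>.45)&(C[...,0]<.70)&(C[...,1]>-.2)&(C[...,1]<.13)&(z>.0255)&(z<.045)
    M=cv2.morphologyEx(M.astype(np.uint8),cv2.MORPH_OPEN,np.ones((9,9),np.uint8))
    k,l,st,_=cv2.connectedComponentsWithStats(M)
    if k<2: print(n,"none"); continue
    l=l==1+st[1:,4].argmax(); P=(C[l][:,:2]*1000).astype(np.float32)
    print(n,l.sum(),cv2.minAreaRect(P))
    c=max(cv2.findContours(l.astype(np.uint8),0,1)[0],key=len).reshape(-1,2)
    print(cv2.minAreaRect((ray(p,c,.034)[:,:2]*1000).astype(np.float32)))
E
python3 tray.py
```

```text
top none
side 291 ((515.3526000976562, -108.107421875), (59.441192626953125, 71.73916625976562), 30.32126808166504)
((512.926513671875, -104.581787109375), (57.952659606933594, 67.81951904296875), 26.652761459350586)
```

Request:
{"method": "step_arm", "body": {"linear": [[30, 8, 0], [35, 9, 0], [35, 9, 0], [35, 9, 0], [35, 9, 0], [35, 9, 0], [35, 9, 0], [35, 9, 0], [35, 9, 0], [35, 9, 0], [35, 9, 0], [35, 9, 0]], "rot": [[0, 0, 0], [0, 0, 0], [0, 0, 0], [0, 0, 0], [0, 0, 0], [0, 0, 0], [0, 0, 0], [0, 0, 0], [0, 0, 0], [0, 0, 0], [0, 0, 0], [0, 0, 0]], "jaw": [0, 0, 0, 0, 0, 0, 0, 0, 0, 0, 0, 0]}}

```text
clock: 11.55
tool_pos: [0.5716, 0.0504, 0.2185]
tcp_rot: [-3.138, 0.0, 1.571]
force: [1.0, 0.8, -0.8]
finger_gap: 0.0427
grip_force: 0.0
```

Request:
{"method": "step_arm", "body": {"linear": [[35, 9, 0], [35, 9, 0], [35, 9, 0], [35, 9, 0], [35, 9, 0], [35, 9, 0], [0, 0, 0], [0, 0, 0], [0, 0, 0], [0, 0, 0], [0, 0, 0], [0, 0, 0]], "rot": [[0, 0, 0], [0, 0, 0], [0, 0, 0], [0, 0, 0], [0, 0, 0], [0, 0, 0], [0, 0, -4], [0, -5.83, 0], [0, -5.83, 0], [0, -5.84, 0], [0, 0, 0], [0, 0, 0]], "jaw": [0, 0, 0, 0, 0, 0, 0, 0, 0, 0, 0, 0]}}

```text
clock: 12.55
tool_pos: [0.6254, 0.2592, 0.2181]
tcp_rot: [-3.138, 0.304, 1.643]
force: [0.0, 0.2, 0.1]
finger_gap: 0.0428
grip_force: 0.0
```

```bash
cat > go.py <<'E'
# usage: go.py x y z yaw_deg tilt_deg : tool-frame shift (mm) and rotvec (deg) still to go; strip frame: x=d
import sys
from h import *
a=[float(v) for v in sys.argv[1:]]
s=status.sense(); Rc=R.from_euler("xyz",s["tcp_rot"])
base=R.from_euler("xyz",[np.pi,0,np.pi/2+np.radians(a[3])])*R.from_rotvec([0,-np.radians(a[4]),0])
print("pos",np.round(s["tool_pos"],4),"shift mm (tool now)",np.round(Rc.inv().apply(np.array(a[:3])-s["tool_pos"])*1000,1),"rot deg",np.round(np.degrees((Rc.inv()*base).as_rotvec()),2),"gap",round(s["finger_gap"],4),"F",np.round(s["force"],1))
E
python3 go.py .6268 .2651 .1705 4 17.5
python3 - <<'E'
from h import *
C0=None
for n in("top","side"):
    p=viewer.snapshot(n); save(p,n+"3.png"); C=cloud(p)
    z=cv2.medianBlur(C[...,2].astype(np.float32),5)
    M=(C[...,0]>.46)&(C[...,0]<.70)&(C[...,1]>-.2)&(C[...,1]<.13)&(z>.024)&(z<.045)
    M=cv2.morphologyEx(M.astype(np.uint8),cv2.MORPH_CLOSE,np.ones((5,5),np.uint8))
    M=cv2.morphologyEx(M,cv2.MORPH_OPEN,np.ones((21,21),np.uint8))
    print(n,M.sum())
    if M.sum()<100: continue
    c=max(cv2.findContours(M,0,1)[0],key=len).reshape(-1,2)
    print(cv2.minAreaRect((ray(p,c,.033)[:,:2]*1000).astype(np.float32)))
    for m in viewer.masks_of(p,"tray")[:2]: print(m["p"],m["bbox"])
E
```

```text
pos [0.6254 0.2592 0.2181] shift mm (tool now) [19.8  2.  43.6] rot deg [-0.17 -0.07  0.15] gap 0.0428 F [0.  0.2 0.1]
top 6512
((575.4695434570312, -28.42919921875), (251.5431671142578, 200.59957885742188), 83.36344146728516)
0.75 [214.4, 156.4, 101.5, 78.2]
0.7 [350.0, 173.7, 15.1, 20.6]
side 4444
((567.4258422851562, -28.333343505859375), (258.6243591308594, 215.3007354736328), 83.44100952148438)
0.76 [222.0, 188.4, 119.0, 82.4]
```

View pics/side3.png

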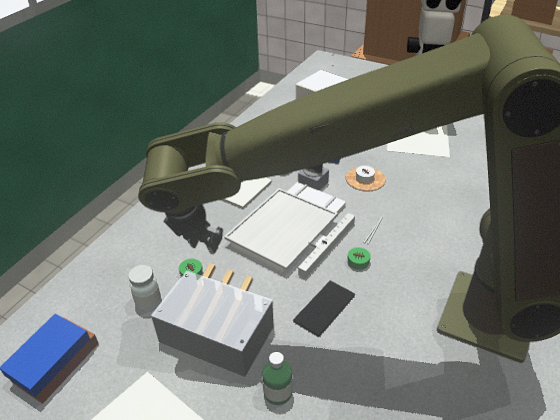

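The dish stands on the mat at (365,175), and the gripper is above the bin front at (205,235). The tray fits at centre (0.5755,-0.0284) with yaw -6.6°. Next, the far strip.

Request:
{"method": "step_arm", "body": {"linear": [[20, 2, 14], [0, 0, 30], [0, 0, 0], [0, 0, 0]], "rot": [[0, 0, 0], [0, 0, 0], [0, 0, 0], [0, 0, 0]], "jaw": [0, 0, 0, 0]}}

```text
clock: 13.08
tool_pos: [0.6267, 0.2632, 0.1705]
tcp_rot: [-3.137, 0.306, 1.641]
force: [0.3, -0.0, 0.3]
finger_gap: 0.0429
grip_force: 0.0
```

```bash
python3 go.py .6276 .2531 .1323 4 17.5
python3 - <<'E'
from h import *
p=viewer.snapshot("side"); save(p,"side4.png",(160,200,130,110),6)
E
```

```text
pos [0.6267 0.2632 0.1705] shift mm (tool now) [ 1.9  0.3 39.5] rot deg [-0.27  0.06 -0.  ] gap 0.0429 F [ 0.3 -0.   0.3]
```

View pics/side4.png

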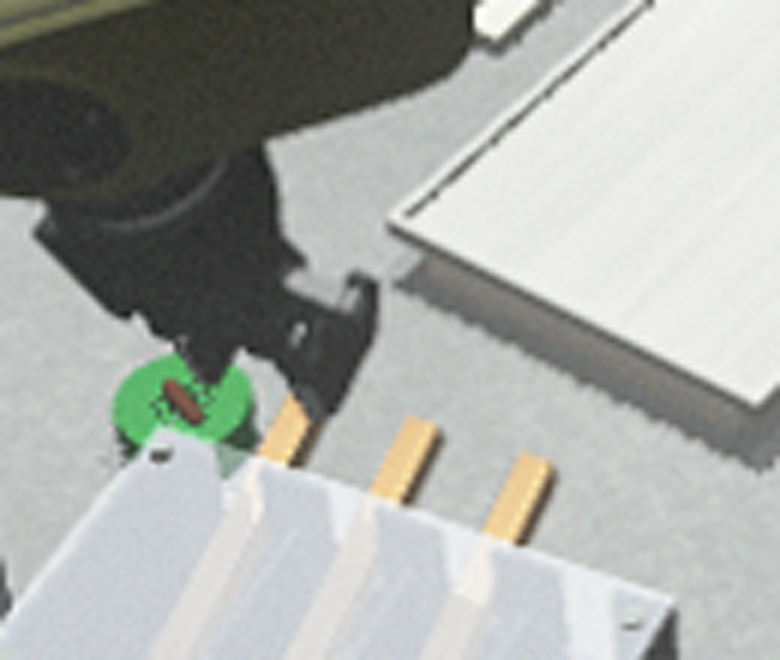

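The fingers straddle the far strip at crop (290,420), clear of its neighbour at (410,460). I descend and close.

Request:
{"method": "step_arm", "body": {"linear": [[2, 0, 20], [0, 0, 14], [0, 0, 5], [0, 0, 0], [0, 0, 0], [0, 0, 0], [0, 0, 0], [0, 0, 0], [0, 0, 0], [0, 0, 0]], "rot": [[0, 0, 0], [0, 0, 0], [0, 0, 0], [0, 0, 0], [0, 0, 0], [0, 0, 0], [0, 0, 0], [0, 0, 0], [0, 0, 0], [0, 0, 0]], "jaw": [0, 0, 0, 0, 1, 1, 1, 1, 1, 1]}}

```text
clock: 13.97
tool_pos: [0.6291, 0.255, 0.1357]
tcp_rot: [3.14, 0.305, 1.64]
force: [1.0, 0.1, 2.4]
finger_gap: 0.0116
grip_force: 62.6
```

Request:
{"method": "step_arm", "body": {"linear": [[0, 0, 0], [0, 0, 0]], "rot": [[0, 0, 0], [0, 0, 0]], "jaw": [1, 1]}}

```text
clock: 14.13
tool_pos: [0.629, 0.2549, 0.1355]
tcp_rot: [3.14, 0.305, 1.64]
force: [2.1, 0.3, 3.0]
finger_gap: 0.0117
grip_force: 62.7
```

```bash
python3 go.py .6276 .2531 .1323 4 17.5
python3 - <<'E'
from h import *
p=viewer.snapshot("side"); save(p,"side5.png",(170,220,90,75),8)
E
```

```text
pos [0.629  0.2549 0.1355] shift mm (tool now) [-0.7 -1.6  3.6] rot deg [ 0.1  -0.03 -0.02] gap 0.0117 F [2.1 0.3 3. ]
```

View pics/side5.png

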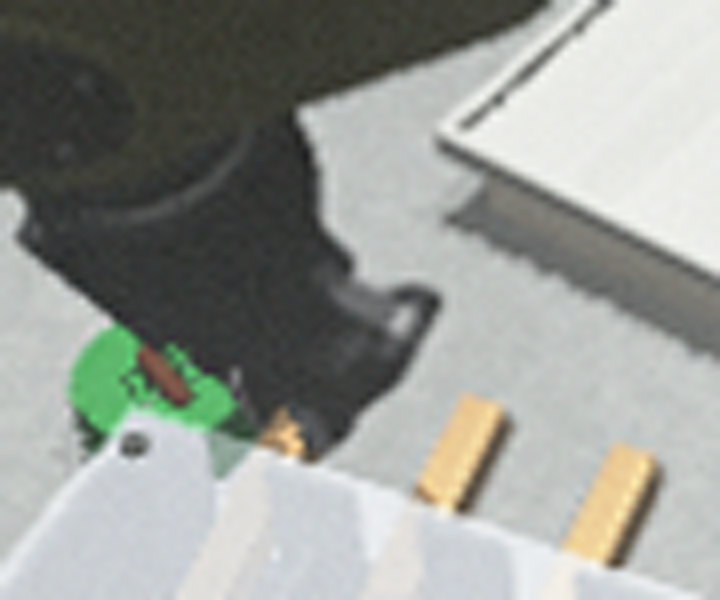

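Request:
{"method": "step_arm", "body": {"linear": [[0, 0, -4], [-3, 0, -2], [-10, 0, 0], [-15, 0, 0], [-15, 0, 0], [-15, 0, 0], [0, 0, 0]], "rot": [[0, 0, 0], [0, 0, 0], [0, 0, 0], [0, 0, 0], [0, 0, 0], [0, 0, 0], [0, 0, 0]], "jaw": [1, 1, 1, 1, 1, 1, 1]}}

```text
clock: 14.77
tool_pos: [0.6329, 0.198, 0.1593]
tcp_rot: [3.14, 0.306, 1.637]
force: [0.8, -0.2, 0.2]
finger_gap: 0.0124
grip_force: 62.3
```

Going well, so I keep pulling.

Request:
{"method": "step_arm", "body": {"linear": [[-20, 0, 0], [-20, 0, 0], [-20, 0, 0], [-20, 0, 0], [-20, 0, 0], [-20, 0, 0], [0, 0, 0]], "rot": [[0, 0, 0], [0, 0, 0], [0, 0, 0], [0, 0, 0], [0, 0, 0], [0, 0, 0], [0, 0, 0]], "jaw": [1, 1, 1, 1, 1, 1, 1]}}

```text
clock: 15.35
tool_pos: [0.6409, 0.0839, 0.1957]
tcp_rot: [3.139, 0.306, 1.636]
force: [1.1, -0.5, -0.9]
finger_gap: 0.012
grip_force: 62.3
```

```bash
python3 go.py .6 0 .2 -6.6 0
python3 - <<'E'
from h import *
p=viewer.snapshot("side"); save(p,"side6.png",(160,160,200,150),4)
C=cloud(p); hsv=cv2.cvtColor(p["color"],cv2.COLOR_RGB2HSV)
M=(C[...,0]>.45)&(C[...,0]<.72)&(C[...,1]>-.2)&(C[...,1]<.3)&(C[...,2]>.04)&(hsv[...,1]>100)&(hsv[...,0]<25)&(hsv[...,0]>8)
k,l=cv2.connectedComponents(M.astype(np.uint8))
for i in range(1,k):
    P=C[l==i]
    if len(P)>40: d=np.linalg.svd(P-P.mean(0))[2][0]; print(len(P),P.mean(0).round(3),d.round(3),np.percentile(P[:,1],[1,99]).round(3))
E
```

```text
pos [0.6409 0.0839 0.1957] shift mm (tool now) [-78.6 -46.3  20.2] rot deg [ 1.73 17.49 10.3 ] gap 0.012 F [ 1.1 -0.5 -0.9]
```

View pics/side6.png

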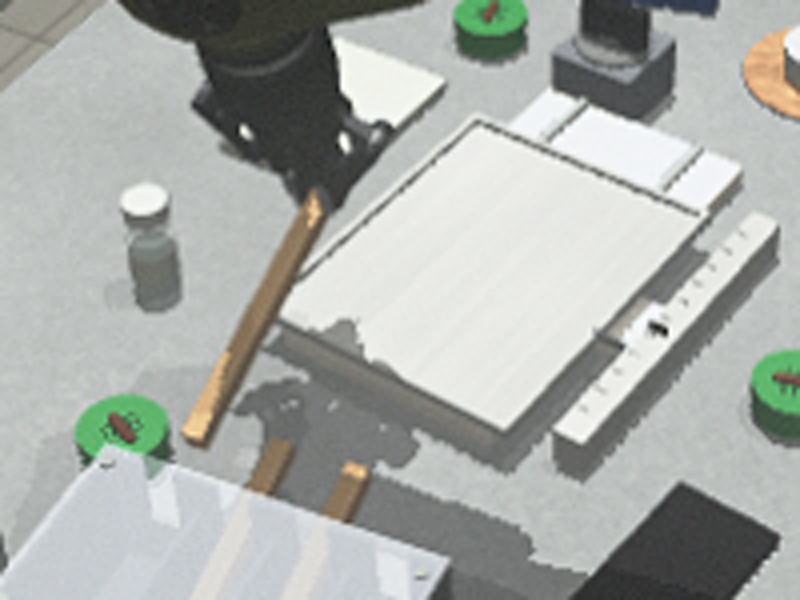

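The strip is out: its grip end is at crop (320,200) and its free end at (195,435), clear of the bin. I level it and turn it to the tray's yaw.

Request:
{"method": "step_arm", "body": {"linear": [[-20, 0, 0], [0, 0, 0], [0, 0, 0], [0, 0, 0], [0, 0, 0], [0, 0, 0]], "rot": [[0, 0, 0], [0.43, 4.37, 2.57], [0.43, 4.37, 2.57], [0.43, 4.37, 2.57], [0.44, 4.38, 2.59], [0, 0, 0]], "jaw": [1, 1, 1, 1, 1, 1]}}

```text
clock: 15.9
tool_pos: [0.6415, 0.0674, 0.1997]
tcp_rot: [-3.139, -0.002, 1.457]
force: [-0.7, 0.2, -0.5]
finger_gap: 0.0116
grip_force: 62.3
```

```bash
python3 go.py .6157 -.1161 .14 -6.6 0
```

```text
pos [0.6415 0.0674 0.1997] shift mm (tool now) [-185.3   -4.5   59.3] rot deg [-0.17 -0.11  0.06] gap 0.0116 F [-0.7  0.2 -0.5]
```

Request:
{"method": "step_arm", "body": {"linear": [[-25, -1, 0], [-30, -1, 0], [-30, -1, 0], [-30, -1, 0], [-30, 0, 0], [-30, 0, 0], [-10, 0, 20], [0, 0, 20], [0, 0, 15], [0, 0, 5], [0, 0, 0], [0, 0, 0]], "rot": [[0, 0, 0], [0, 0, 0], [0, 0, 0], [0, 0, 0], [0, 0, 0], [0, 0, 0], [0, 0, 0], [0, 0, 0], [0, 0, 0], [0, 0, 0], [0, 0, 0], [0, 0, 0]], "jaw": [1, 1, 1, 1, 1, 1, 1, 1, 1, 1, 1, 1]}}

```text
clock: 16.9
tool_pos: [0.617, -0.1146, 0.14]
tcp_rot: [-3.139, 0.0, 1.461]
force: [0.2, -0.6, 0.0]
finger_gap: 0.0118
grip_force: 62.3
```

```bash
python3 go.py .6157 -.1161 .1076 -6.6 0
cat > strips.py <<'E'
from h import *
import sys
ct=np.array([.5755,-.0284]); a=np.radians(-6.6)
for n in("side","top"):
    p=viewer.snapshot(n); C=cloud(p); hsv=cv2.cvtColor(p["color"],cv2.COLOR_RGB2HSV)
    M=(C[...,0]>.45)&(C[...,0]<.72)&(C[...,1]>-.2)&(C[...,1]<.12)&(C[...,2]>.03)&(C[...,2]<.15)&(hsv[...,1]>70)&(hsv[...,0]<25)&(hsv[...,0]>5)
    k,l=cv2.connectedComponents(M.astype(np.uint8))
    for i in range(1,k):
        P=C[l==i]
        if len(P)<60: continue
        d=np.linalg.svd(P-P.mean(0))[2][0]; d*=np.sign(d[1]); t=(P-P.mean(0))@d
        e=[P[t<np.percentile(t,6)].mean(0),P[t>np.percentile(t,94)].mean(0)]
        loc=[np.array([[np.cos(a),np.sin(a)],[-np.sin(a),np.cos(a)]])@(x[:2]-ct) for x in e]
        print(n,len(P),"len",np.ptp(t).round(3),"mid",P.mean(0).round(4),"ends",e[0].round(3),e[1].round(3),"yaw",np.degrees(np.arctan2(-d[0],d[1])).round(1),"tray-frame ends",np.round(loc,3).tolist(),"ztop",np.percentile(P[:,2],90).round(4))
    if n=="side" and len(sys.argv)>1: save(p,sys.argv[1],(200,150,200,150),4)
E
python3 strips.py
```

```text
pos [ 0.617  -0.1146  0.14  ] shift mm (tool now) [-1.7 -1.  32.4] rot deg [-0.16  0.01  0.28] gap 0.0118 F [ 0.2 -0.6  0. ]
side 236 len 0.183 mid [ 0.627  -0.0175  0.0753] ends [ 0.62  -0.103  0.076] [0.634 0.062 0.075] yaw -5.3 tray-frame ends [[0.053, -0.069], [0.048, 0.096]] ztop 0.0783
top 212 len 0.104 mid [0.6309 0.0134 0.0755] ends [ 0.626 -0.036  0.076] [0.636 0.061 0.076] yaw -6.2 tray-frame ends [[0.051, -0.001], [0.049, 0.095]] ztop 0.0797
```

Request:
{"method": "step_arm", "body": {"linear": [[-1, -1, 12], [0, 0, 10], [0, 0, 6], [0, 0, 2.5], [0, 0, 1], [0, 0, 0], [0, 0, 0]], "rot": [[0, 0, 0], [0, 0, 0], [0, 0, 0], [0, 0, 0], [0, 0, 0], [0, 0, 0], [0, 0, 0]], "jaw": [1, 1, 1, 1, 1, 1, 1]}}

```text
clock: 17.58
tool_pos: [0.6155, -0.116, 0.1086]
tcp_rot: [-3.138, -0.001, 1.459]
force: [-2.2, 1.8, 5.0]
finger_gap: 0.012
grip_force: 63.0
```

Contact at about 5 N. I open part way and rise.

Request:
{"method": "step_arm", "body": {"linear": [[0, 0, 0], [0, 0, 0], [0, 0, 0], [0, 0, 0], [0, 0, -10], [0, 0, -20], [0, 0, -30], [0, 0, -30], [0, 0, -20], [0, 0, 0]], "rot": [[0, 0, 0], [0, 0, 0], [0, 0, 0], [0, 0, 0], [0, 0, 0], [0, 0, 0], [0, 0, 0], [0, 0, 0], [0, 0, 0], [0, 0, 0]], "jaw": [0, 0, 0, 0, 0, 0, 0, 0, 0, 0]}}

```text
clock: 18.42
tool_pos: [0.6186, -0.1169, 0.2258]
tcp_rot: [3.133, 0.001, 1.459]
force: [0.8, 0.1, 0.6]
finger_gap: 0.043
grip_force: 0.0
```

```bash
python3 strips.py side7.png; python3 go.py .5773 .2616 .1705 4 17.5
```

```text
side 254 len 0.2 mid [ 0.6241 -0.0277  0.0445] ends [ 0.615 -0.126  0.045] [0.633 0.062 0.042] yaw -5.6 tray-frame ends [[0.05, -0.093], [0.047, 0.096]] ztop 0.0472
top 185 len 0.096 mid [0.6291 0.013  0.0439] ends [ 0.624 -0.031  0.044] [0.634 0.059 0.044] yaw -6.0 tray-frame ends [[0.049, 0.003], [0.048, 0.094]] ztop 0.0487
pos [ 0.6164 -0.1163  0.2201] shift mm (tool now) [371.2 -81.   49.6] rot deg [ -1.56 -17.45 -10.32] gap 0.0424 F [-0.8 -0.2 -0.3]
```

View pics/side7.png

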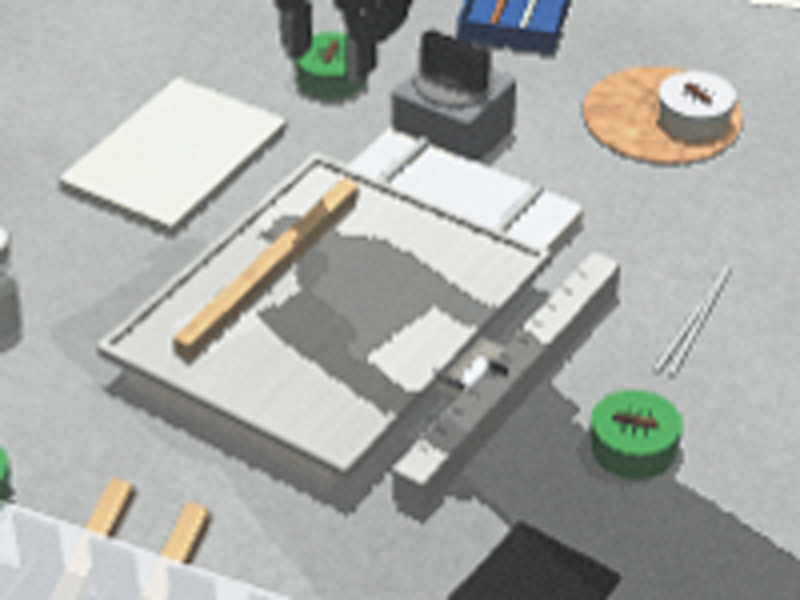

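The strip lies flat in the tray at (265,265). The dish on the mat has been knocked towards the mat's edge, at (697,105); I'll mend that after the strips. Next comes the middle strip.

Request:
{"method": "step_arm", "body": {"linear": [[30, -7, 0], [34, -8, 0], [34, -8, 0], [34, -8, 0], [34, -8, 0], [34, -7, 0], [34, -7, 0], [34, -7, 0], [34, -7, 0], [34, -7, 0], [34, -7, 0], [0, 0, 0]], "rot": [[0, 0, 0], [0, 0, 0], [0, 0, 0], [0, 0, 0], [0, 0, 0], [0, 0, 0], [0, 0, 0], [0, 0, 0], [0, 0, 0], [0, 0, 0], [0, 0, 0], [0, 0, 0]], "jaw": [0, 0, 0, 0, 0, 0, 0, 0, 0, 0, 0, 0]}}

```text
clock: 19.52
tool_pos: [0.5746, 0.2652, 0.2166]
tcp_rot: [-3.136, -0.001, 1.464]
force: [0.0, -0.3, 0.1]
finger_gap: 0.0426
grip_force: 0.0
```

Request:
{"method": "step_arm", "body": {"linear": [[0, 0, 0], [0, 0, 0], [0, 0, 0], [0, 0, 0], [0, 0, 0], [0, 0, 0]], "rot": [[-0.4, -4.36, -2.58], [-0.4, -4.36, -2.58], [-0.4, -4.36, -2.58], [-0.4, -4.37, -2.58], [0, 0, 0], [0, 0, 0]], "jaw": [0, 0, 0, 0, 0, 0]}}

```text
clock: 20.02
tool_pos: [0.5758, 0.2605, 0.2167]
tcp_rot: [-3.136, 0.304, 1.642]
force: [0.4, -0.0, 1.4]
finger_gap: 0.0426
grip_force: 0.0
```

```bash
python3 go.py .5773 .2616 .1705 4 17.5
python3 - <<'E'
from h import *
p=viewer.snapshot("side");C=cloud(p)
m=[m for m in viewer.masks_of(p,"dish") if np.linalg.norm(np.nanmedian(C[m["mask"]],0)[:2]-[.465,-.367])<.1]
for k in m: print(k["p"],np.nanmedian(C[k["mask"]],0))
E
```

```text
pos [0.5758 0.2605 0.2167] shift mm (tool now) [14.8  1.8 43.7] rot deg [-0.3  -0.08  0.08] gap 0.0426 F [ 0.4 -0.   1.4]
0.64 [ 0.43397354 -0.35835396  0.02741405]
```

Request:
{"method": "step_arm", "body": {"linear": [[15, 2, 14], [0, 1, 30], [0, 0, 20], [0, 0, 14], [0, 0, 5], [0, 0, 0], [0, 0, 0]], "rot": [[0, 0, 0], [0, 0, 0], [0, 0, 0], [0, 0, 0], [0, 0, 0], [0, 0, 0], [0, 0, 0]], "jaw": [0, 0, 0, 0, 0, 0, 0]}}

```text
clock: 20.7
tool_pos: [0.5807, 0.2501, 0.1359]
tcp_rot: [-3.141, 0.304, 1.64]
force: [0.6, 0.2, 0.1]
finger_gap: 0.0425
grip_force: 0.0
```

```bash
python3 go.py .5781 .2497 .1323 4 17.5
```

```text
pos [0.5807 0.2501 0.1359] shift mm (tool now) [ 0.9 -2.7  3.5] rot deg [-0.07 -0.09 -0.02] gap 0.0425 F [0.6 0.2 0.1]
```

Request:
{"method": "step_arm", "body": {"linear": [[0, -1, 3], [0, 0, 0], [0, 0, 0], [0, 0, 0], [0, 0, 0], [0, 0, 0], [0, 0, 0], [0, 0, 0], [0, 0, 0]], "rot": [[0, 0, 0], [0, 0, 0], [0, 0, 0], [0, 0, 0], [0, 0, 0], [0, 0, 0], [0, 0, 0], [0, 0, 0], [0, 0, 0]], "jaw": [0, 0, 1, 1, 1, 1, 1, 1, 1]}}

```text
clock: 21.45
tool_pos: [0.5795, 0.2495, 0.1327]
tcp_rot: [-3.14, 0.304, 1.641]
force: [0.1, 0.2, 2.8]
finger_gap: 0.0121
grip_force: 60.9
```

```bash
python3 go.py .5781 .2497 .1323 4 17.5
```

```text
pos [0.5795 0.2495 0.1327] shift mm (tool now) [ 0.4 -1.4  0.3] rot deg [-0.06 -0.08  0.03] gap 0.0121 F [0.1 0.2 2.8]
```

Request:
{"method": "step_arm", "body": {"linear": [[0, 0, -4], [-3, 0, -2], [-10, 0, 0], [-15, 0, 0], [-15, 0, 0], [-15, 0, 0], [0, 0, 0]], "rot": [[0, 0, 0], [0, 0, 0], [0, 0, 0], [0, 0, 0], [0, 0, 0], [0, 0, 0], [0, 0, 0]], "jaw": [1, 1, 1, 1, 1, 1, 1]}}

```text
clock: 22.03
tool_pos: [0.5837, 0.1927, 0.1567]
tcp_rot: [-3.141, 0.305, 1.638]
force: [-0.1, 1.1, -1.0]
finger_gap: 0.012
grip_force: 60.5
```

Request:
{"method": "step_arm", "body": {"linear": [[-20, 0, 0], [-20, 0, 0], [-20, 0, 0], [-20, 0, 0], [-20, 0, 0], [-20, 0, 0], [-20, 0, 0], [0, 0, 0]], "rot": [[0, 0, 0], [0, 0, 0], [0, 0, 0], [0, 0, 0], [0, 0, 0], [0, 0, 0], [0, 0, 0], [0, 0, 0]], "jaw": [1, 1, 1, 1, 1, 1, 1, 1]}}

```text
clock: 22.7
tool_pos: [0.5931, 0.0595, 0.1991]
tcp_rot: [3.141, 0.305, 1.637]
force: [0.2, -0.1, -0.1]
finger_gap: 0.012
grip_force: 60.5
```

Request:
{"method": "step_arm", "body": {"linear": [[0, 0, 0], [0, 0, 0], [0, 0, 0], [0, 0, 0], [0, 0, 0], [0, 0, 0]], "rot": [[0.43, 4.37, 2.57], [0.43, 4.37, 2.57], [0.43, 4.37, 2.57], [0.44, 4.38, 2.59], [0, 0, 0], [0, 0, 0]], "jaw": [1, 1, 1, 1, 1, 1]}}

```text
clock: 23.2
tool_pos: [0.5923, 0.062, 0.1971]
tcp_rot: [-3.137, 0.001, 1.459]
force: [-0.0, 0.2, -1.7]
finger_gap: 0.0123
grip_force: 60.5
```

```bash
python3 go.py .566 -.1103 .137 -6.6 0
```

```text
pos [0.5923 0.062  0.1971] shift mm (tool now) [-174.1   -6.5   60.3] rot deg [-0.29  0.04  0.18] gap 0.0123 F [-0.   0.2 -1.7]
```

Request:
{"method": "step_arm", "body": {"linear": [[-24, -1, 0], [-30, -1, 0], [-30, -1, 0], [-30, -1, 0], [-30, -1, 0], [-30, -1, 0], [0, 0, 20], [0, 0, 20], [0, 0, 15], [0, 0, 5], [0, 0, 0], [0, 0, 0]], "rot": [[0, 0, 0], [0, 0, 0], [0, 0, 0], [0, 0, 0], [0, 0, 0], [0, 0, 0], [0, 0, 0], [0, 0, 0], [0, 0, 0], [0, 0, 0], [0, 0, 0], [0, 0, 0]], "jaw": [1, 1, 1, 1, 1, 1, 1, 1, 1, 1, 1, 1]}}

```text
clock: 24.2
tool_pos: [0.567, -0.1091, 0.1374]
tcp_rot: [-3.137, -0.0, 1.46]
force: [0.1, -0.4, 0.1]
finger_gap: 0.0123
grip_force: 60.5
```

```bash
python3 go.py .566 -.1103 .1045 -6.6 0; python3 strips.py
```

```text
pos [ 0.567  -0.1091  0.1374] shift mm (tool now) [-1.3 -0.7 32.9] rot deg [-0.29 -0.02  0.27] gap 0.0123 F [ 0.1 -0.4  0.1]
side 260 len 0.203 mid [ 0.6235 -0.0307  0.0443] ends [ 0.615 -0.128  0.044] [0.633 0.061 0.044] yaw -5.9 tray-frame ends [[0.051, -0.094], [0.047, 0.095]] ztop 0.0471
side 279 len 0.186 mid [ 0.5764 -0.0148  0.0752] ends [ 0.569 -0.1    0.076] [0.585 0.069 0.075] yaw -6.4 tray-frame ends [[0.001, -0.072], [-0.002, 0.097]] ztop 0.0786
top 215 len 0.11 mid [0.6286 0.0067 0.0435] ends [ 0.623 -0.045  0.043] [0.634 0.058 0.044] yaw -6.0 tray-frame ends [[0.049, -0.011], [0.048, 0.093]] ztop 0.0477
top 219 len 0.107 mid [0.5809 0.0174 0.0763] ends [ 0.576 -0.033  0.077] [0.586 0.067 0.076] yaw -5.7 tray-frame ends [[0.001, -0.004], [-0.001, 0.096]] ztop 0.0807
```

Request:
{"method": "step_arm", "body": {"linear": [[-1, -1, 12], [0, 0, 10], [0, 0, 6], [0, 0, 2.5], [0, 0, 1], [0, 0, 0], [0, 0, 0]], "rot": [[0, 0, 0], [0, 0, 0], [0, 0, 0], [0, 0, 0], [0, 0, 0], [0, 0, 0], [0, 0, 0]], "jaw": [1, 1, 1, 1, 1, 1, 1]}}

```text
clock: 24.88
tool_pos: [0.5655, -0.1104, 0.1053]
tcp_rot: [-3.136, -0.001, 1.459]
force: [0.4, -0.2, -0.9]
finger_gap: 0.0119
grip_force: 60.5
```

Request:
{"method": "step_arm", "body": {"linear": [[0, 0, 1], [0, 0, 0], [0, 0, 0]], "rot": [[0, 0, 0], [0, 0, 0], [0, 0, 0]], "jaw": [1, 1, 1]}}

```text
clock: 25.13
tool_pos: [0.5656, -0.1104, 0.1052]
tcp_rot: [-3.136, -0.001, 1.459]
force: [-3.7, 0.1, 4.3]
finger_gap: 0.0123
grip_force: 61.2
```

Request:
{"method": "step_arm", "body": {"linear": [[0, 0, 0], [0, 0, 0], [0, 0, 0], [0, 0, 0], [0, 0, -10], [0, 0, -20], [0, 0, -30], [0, 0, -30], [0, 0, -20], [0, 0, 0], [0, 0, 0]], "rot": [[0, 0, 0], [0, 0, 0], [0, 0, 0], [0, 0, 0], [0, 0, 0], [0, 0, 0], [0, 0, 0], [0, 0, 0], [0, 0, 0], [0, 0, 0], [0, 0, 0]], "jaw": [0, 0, 0, 0, 0, 0, 0, 0, 0, 0, 0]}}

```text
clock: 26.05
tool_pos: [0.5669, -0.1108, 0.217]
tcp_rot: [-3.141, -0.0, 1.459]
force: [0.4, 0.6, -0.5]
finger_gap: 0.0426
grip_force: 0.0
```

```bash
python3 strips.py; python3 go.py .5278 .2585 .1705 4 17.5
```

```text
side 263 len 0.199 mid [ 0.6236 -0.0312  0.0443] ends [ 0.614 -0.128  0.044] [0.633 0.06  0.045] yaw -5.9 tray-frame ends [[0.05, -0.094], [0.047, 0.094]] ztop 0.0469
side 275 len 0.201 mid [ 0.5739 -0.0232  0.0443] ends [ 0.564 -0.122  0.044] [0.583 0.068 0.042] yaw -5.7 tray-frame ends [[-0.001, -0.094], [-0.004, 0.096]] ztop 0.0471
top 210 len 0.108 mid [0.6286 0.0072 0.0436] ends [ 0.623 -0.043  0.044] [0.634 0.059 0.044] yaw -6.0 tray-frame ends [[0.049, -0.009], [0.048, 0.093]] ztop 0.0479
top 191 len 0.101 mid [0.5795 0.0193 0.0438] ends [ 0.575 -0.028  0.044] [0.583 0.066 0.044] yaw -5.6 tray-frame ends [[-0.0, 0.001], [-0.003, 0.095]] ztop 0.0477
top 71 len 0.038 mid [ 0.5693 -0.0773  0.0436] ends [ 0.565 -0.095  0.042] [ 0.572 -0.06   0.045] yaw -5.6 tray-frame ends [[-0.003, -0.067], [0.0, -0.032]] ztop 0.0478
pos [ 0.5654 -0.1104  0.2137] shift mm (tool now) [362.3 -78.2  44.1] rot deg [ -1.96 -17.56 -10.27] gap 0.0429 F [-0.1  0.2  0.2]
```

Two strips are down. Now the third, in the near lane.

Request:
{"method": "step_arm", "body": {"linear": [[30, -7, 0], [33, -7, 0], [33, -7, 0], [33, -7, 0], [33, -7, 0], [33, -7, 0], [33, -7, 0], [33, -7, 0], [33, -7, 0], [33, -7, 0], [33, -7, 0], [0, 0, 0]], "rot": [[0, 0, 0], [0, 0, 0], [0, 0, 0], [0, 0, 0], [0, 0, 0], [0, 0, 0], [0, 0, 0], [0, 0, 0], [0, 0, 0], [0, 0, 0], [0, 0, 0], [0, 0, 0]], "jaw": [0, 0, 0, 0, 0, 0, 0, 0, 0, 0, 0, 0]}}

```text
clock: 27.15
tool_pos: [0.5278, 0.26, 0.2132]
tcp_rot: [-3.133, -0.001, 1.464]
force: [0.1, -0.2, -0.2]
finger_gap: 0.043
grip_force: 0.0
```

Request:
{"method": "step_arm", "body": {"linear": [[0, 0, 0], [0, 0, 0], [0, 0, 0], [0, 0, 0], [0, 0, 0], [0, 0, 0]], "rot": [[-0.5, -4.39, -2.57], [-0.5, -4.39, -2.57], [-0.5, -4.39, -2.57], [-0.46, -4.39, -2.56], [0, 0, 0], [0, 0, 0]], "jaw": [0, 0, 0, 0, 0, 0]}}

```text
clock: 27.65
tool_pos: [0.5289, 0.2557, 0.2134]
tcp_rot: [-3.14, 0.306, 1.641]
force: [-0.4, -0.0, 0.8]
finger_gap: 0.0428
grip_force: 0.0
```

```bash
python3 go.py .5278 .2585 .1705 4 17.5
```

```text
pos [0.5289 0.2557 0.2134] shift mm (tool now) [15.6 -0.8 40. ] rot deg [-0.09  0.02  0.02] gap 0.0428 F [-0.4 -0.   0.8]
```

Request:
{"method": "step_arm", "body": {"linear": [[15.5, 0.5, 10], [0, 0, 30], [0, 0, 20], [0, 0, 14], [0, 0, 7], [0, 0, 0], [0, 0, 0]], "rot": [[0, 0, 0], [0, 0, 0], [0, 0, 0], [0, 0, 0], [0, 0, 0], [0, 0, 0], [0, 0, 0]], "jaw": [0, 0, 0, 0, 0, 0, 0]}}

```text
clock: 28.23
tool_pos: [0.5314, 0.246, 0.1339]
tcp_rot: [3.139, 0.306, 1.639]
force: [0.1, 0.2, 0.5]
finger_gap: 0.0428
grip_force: 0.0
```

```bash
python3 go.py .5286 .2466 .1323 4 17.5
```

```text
pos [0.5314 0.246  0.1339] shift mm (tool now) [ 1.2 -2.7  1.2] rot deg [ 0.1   0.01 -0.09] gap 0.0428 F [0.1 0.2 0.5]
```

Request:
{"method": "step_arm", "body": {"linear": [[1, -1.5, 1], [0, 0, 0], [0, 0, 0], [0, 0, 0], [0, 0, 0], [0, 0, 0], [0, 0, 0], [0, 0, 0], [0, 0, 0]], "rot": [[0, 0, 0], [0, 0, 0], [0, 0, 0], [0, 0, 0], [0, 0, 0], [0, 0, 0], [0, 0, 0], [0, 0, 0], [0, 0, 0]], "jaw": [0, 0, 1, 1, 1, 1, 1, 1, 1]}}

```text
clock: 28.98
tool_pos: [0.5297, 0.2471, 0.1327]
tcp_rot: [3.139, 0.306, 1.64]
force: [-0.1, 1.3, 3.6]
finger_gap: 0.0121
grip_force: 61.1
```

```bash
python3 go.py .5286 .2466 .1323 4 17.5
```

```text
pos [0.5297 0.2471 0.1327] shift mm (tool now) [-0.3 -1.2  0.5] rot deg [ 0.15  0.01 -0.03] gap 0.0121 F [-0.1  1.3  3.6]
```

Request:
{"method": "step_arm", "body": {"linear": [[0, 0, -4], [-3, 0, -2], [-10, 0, 0], [-15, 0, 0], [-15, 0, 0], [-15, 0, 0], [0, 0, 0]], "rot": [[0, 0, 0], [0, 0, 0], [0, 0, 0], [0, 0, 0], [0, 0, 0], [0, 0, 0], [0, 0, 0]], "jaw": [1, 1, 1, 1, 1, 1, 1]}}

```text
clock: 29.57
tool_pos: [0.5337, 0.1904, 0.1567]
tcp_rot: [3.138, 0.307, 1.637]
force: [0.4, 0.8, 0.1]
finger_gap: 0.0121
grip_force: 60.7
```

Request:
{"method": "step_arm", "body": {"linear": [[-20, 0, 0], [-20, 0, 0], [-20, 0, 0], [-20, 0, 0], [-20, 0, 0], [-20, 0, 0], [-20, 0, 0], [0, 0, 0]], "rot": [[0, 0, 0], [0, 0, 0], [0, 0, 0], [0, 0, 0], [0, 0, 0], [0, 0, 0], [0, 0, 0], [0, 0, 0]], "jaw": [1, 1, 1, 1, 1, 1, 1, 1]}}

```text
clock: 30.23
tool_pos: [0.5429, 0.0573, 0.1993]
tcp_rot: [3.137, 0.307, 1.636]
force: [-0.3, -0.3, -0.9]
finger_gap: 0.0123
grip_force: 60.7
```

Request:
{"method": "step_arm", "body": {"linear": [[0, 0, 0], [0, 0, 0], [0, 0, 0], [0, 0, 0], [0, 0, 0], [0, 0, 0]], "rot": [[0.43, 4.37, 2.57], [0.43, 4.37, 2.57], [0.43, 4.37, 2.57], [0.44, 4.38, 2.59], [0, 0, 0], [0, 0, 0]], "jaw": [1, 1, 1, 1, 1, 1]}}

```text
clock: 30.73
tool_pos: [0.5422, 0.0596, 0.1974]
tcp_rot: [-3.141, 0.001, 1.459]
force: [0.3, 0.1, -0.3]
finger_gap: 0.012
grip_force: 60.7
```

```bash
python3 go.py .5163 -.1046 .137 -6.6 0
```

```text
pos [0.5422 0.0596 0.1974] shift mm (tool now) [-166.    -7.3   60.7] rot deg [-0.05  0.09  0.18] gap 0.012 F [ 0.3  0.1 -0.3]
```

Request:
{"method": "step_arm", "body": {"linear": [[-22, -2, 0], [-29, -1, 0], [-29, -1, 0], [-29, -1, 0], [-29, -1, 0], [-29, -1, 0], [0, 0, 20], [0, 0, 20], [0, 0, 15], [0, 0, 5], [0, 0, 0], [0, 0, 0]], "rot": [[0, 0, 0], [0, 0, 0], [0, 0, 0], [0, 0, 0], [0, 0, 0], [0, 0, 0], [0, 0, 0], [0, 0, 0], [0, 0, 0], [0, 0, 0], [0, 0, 0], [0, 0, 0]], "jaw": [1, 1, 1, 1, 1, 1, 1, 1, 1, 1, 1, 1]}}

```text
clock: 31.73
tool_pos: [0.517, -0.1045, 0.1378]
tcp_rot: [-3.141, 0.001, 1.46]
force: [0.5, -0.6, 0.2]
finger_gap: 0.012
grip_force: 60.7
```

```bash
python3 go.py .5163 -.1046 .1048 -6.6 0; python3 strips.py | grep -v top
```

```text
pos [ 0.517  -0.1045  0.1378] shift mm (tool now) [-0.1 -0.7 33. ] rot deg [-0.05  0.03  0.27] gap 0.012 F [ 0.5 -0.6  0.2]
```

Request:
{"method": "step_arm", "body": {"linear": [[0, -1, 12], [0, 0, 10], [0, 0, 6], [0, 0, 3], [0, 0, 1.5], [0, 0, 0], [0, 0, 0]], "rot": [[0, 0, 0], [0, 0, 0], [0, 0, 0], [0, 0, 0], [0, 0, 0], [0, 0, 0], [0, 0, 0]], "jaw": [1, 1, 1, 1, 1, 1, 1]}}

```text
clock: 32.42
tool_pos: [0.5158, -0.1048, 0.1056]
tcp_rot: [-3.14, -0.0, 1.459]
force: [-2.8, 1.5, 5.1]
finger_gap: 0.0124
grip_force: 61.5
```

Request:
{"method": "step_arm", "body": {"linear": [[0, 0, 0], [0, 0, 0], [0, 0, 0], [0, 0, 0], [0, 0, -10], [0, 0, -20], [0, 0, -30], [0, 0, -30], [0, 0, -20], [0, 0, 0], [0, 0, 0]], "rot": [[0, 0, 0], [0, 0, 0], [0, 0, 0], [0, 0, 0], [0, 0, 0], [0, 0, 0], [0, 0, 0], [0, 0, 0], [0, 0, 0], [0, 0, 0], [0, 0, 0]], "jaw": [0, 0, 0, 0, 0, 0, 0, 0, 0, 0, 0]}}

```text
clock: 33.33
tool_pos: [0.5166, -0.1051, 0.2173]
tcp_rot: [3.138, 0.001, 1.459]
force: [-0.1, -0.1, -0.3]
finger_gap: 0.0429
grip_force: 0.0
```

```bash
python3 strips.py side8.png
python3 - <<'E'
from h import *
for n,z in(("top",.025),("side",.028)):
    p=viewer.snapshot(n);C=cloud(p)
    for k in("dish","mat"):
      for m in viewer.masks_of(p,k):
        M=m["mask"]; w=np.nanmedian(C[M],0)
        if m["p"]<.3 or np.linalg.norm(w[:2]-[.465,-.367])>.1: continue
        top=M&(abs(C[...,2]-.028)<.006) if k=="dish" else M
        c=np.argwhere(top)[:,::-1]
        print(n,k,round(m["p"],2),w.round(4),cv2.minAreaRect((ray(p,c,.028 if k=="dish" else .004)[:,:2]*1000).astype(np.float32)))
E
python3 go.py .44 -.366 .2 0 0
```

```text
side 265 len 0.202 mid [ 0.6235 -0.0306  0.0442] ends [ 0.614 -0.127  0.045] [0.633 0.062 0.043] yaw -5.9 tray-frame ends [[0.049, -0.094], [0.047, 0.096]] ztop 0.0469
side 278 len 0.201 mid [ 0.5739 -0.0252  0.0442] ends [ 0.564 -0.122  0.044] [0.584 0.066 0.045] yaw -6.2 tray-frame ends [[-0.001, -0.094], [-0.003, 0.094]] ztop 0.0471
side 297 len 0.198 mid [ 0.5239 -0.0186  0.0441] ends [ 0.515 -0.116  0.044] [0.533 0.07  0.044] yaw -5.7 tray-frame ends [[-0.05, -0.094], [-0.053, 0.093]] ztop 0.047
top 227 len 0.121 mid [0.6281 0.0026 0.0436] ends [ 0.623 -0.054  0.044] [0.634 0.059 0.043] yaw -5.7 tray-frame ends [[0.05, -0.02], [0.048, 0.093]] ztop 0.0481
top 212 len 0.112 mid [0.5788 0.0138 0.0438] ends [ 0.573 -0.039  0.044] [0.584 0.066 0.044] yaw -6.0 tray-frame ends [[-0.001, -0.011], [-0.003, 0.095]] ztop 0.048
top 191 len 0.104 mid [0.5297 0.0226 0.044 ] ends [ 0.525 -0.026  0.045] [0.535 0.071 0.043] yaw -6.0 tray-frame ends [[-0.051, -0.004], [-0.051, 0.094]] ztop 0.0481
top dish 0.6 [ 0.4396 -0.3695  0.0283] ((439.85052490234375, -369.67401123046875), (56.9271240234375, 57.315513610839844), 87.13941955566406)
top mat 0.78 [ 0.4787 -0.3598  0.0038] ((468.062255859375, -366.63665771484375), (114.1946029663086, 116.91557312011719), 11.704139709472656)
side dish 0.62 [ 0.4351 -0.3576  0.0277] ((436.80938720703125, -366.7434997558594), (55.9428825378418, 64.5666275024414), 17.00025177001953)
side mat 0.88 [ 0.4813 -0.3476  0.004 ] ((468.6940002441406, -357.3401794433594), (100.88928985595703, 119.6929931640625), 64.5041732788086)
pos [ 0.5154 -0.1047  0.214 ] shift mm (tool now) [-268.1  -45.8   14. ] rot deg [-0.15 -0.03 -6.4 ] gap 0.043 F [ 0.6 -0.3  0.2]
```

View pics/side8.png

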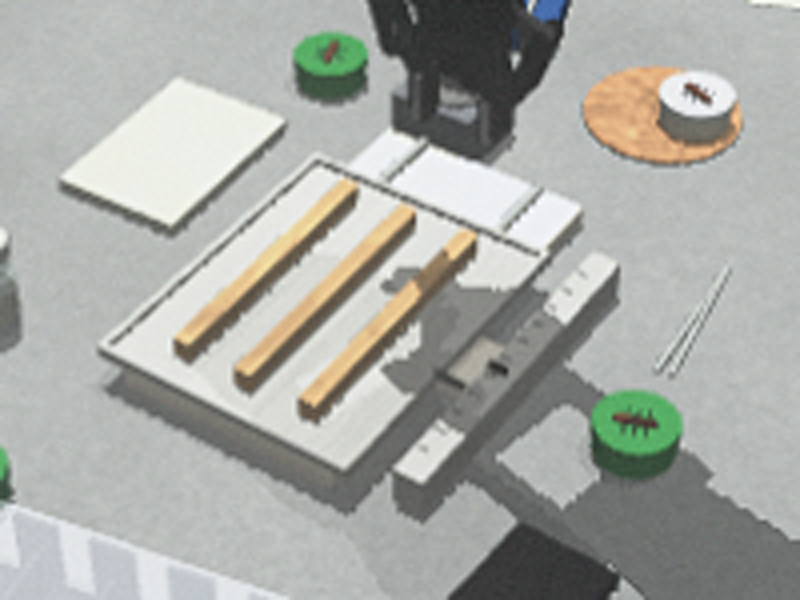

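All three strips lie flat in the tray, at (265,265), (325,295) and (390,325), and the bin is empty. The dish is 26 mm off the mat's centre, so I re-centre it.

Request:
{"method": "step_arm", "body": {"linear": [[0, 0, 0], [-29, -8.4, 0], [-30, -8.4, 0], [-30, -8.4, 0], [-30, -8.4, 0], [-30, -8.4, 0], [-30, -8.4, 0], [-30, -8.4, 0], [-30, -8.4, 0], [-26, -8.4, 0], [0, 0, 0], [0, 0, 0]], "rot": [[0, 0, -6.4], [0, 0, 0], [0, 0, 0], [0, 0, 0], [0, 0, 0], [0, 0, 0], [0, 0, 0], [0, 0, 0], [0, 0, 0], [0, 0, 0], [0, 0, 0], [0, 0, 0]], "jaw": [-1, -1, -1, -1, -1, -1, -1, -1, -1, -1, -1, -1]}}

```text
clock: 34.73
tool_pos: [0.4397, -0.3708, 0.2146]
tcp_rot: [-3.14, -0.001, 1.568]
force: [-0.4, 0.8, 0.2]
finger_gap: 0.0855
grip_force: 0.0
```

Request:
{"method": "step_arm", "body": {"linear": [[0, 0, 35], [0, 0, 35], [0, 0, 35], [0, 0, 15], [0, 0, 10], [0, 0, 0], [0, 0, 0]], "rot": [[0, 0, 0], [0, 0, 0], [0, 0, 0], [0, 0, 0], [0, 0, 0], [0, 0, 0], [0, 0, 0]], "jaw": [-1, -1, -1, -1, -1, -1, -1]}}

```text
clock: 35.32
tool_pos: [0.4407, -0.3693, 0.0854]
tcp_rot: [-3.141, -0.0, 1.572]
force: [0.0, -0.0, 0.4]
finger_gap: 0.0854
grip_force: 0.0
```

```bash
python3 go.py .44 -.3695 .077 0 0
python3 - <<'E'
from h import *
p=viewer.snapshot("side");C=cloud(p)
for m in viewer.masks_of(p,"dish"):
    w=np.nanmedian(C[m["mask"]],0)
    if np.linalg.norm(w[:2]-[.465,-.367])<.1: print(m["p"],w)
E
```

```text
pos [ 0.4407 -0.3693  0.0854] shift mm (tool now) [-0.2 -0.7  8.4] rot deg [-0.03 -0.01  0.06] gap 0.0854 F [ 0.  -0.   0.4]
0.59 [ 0.43592714 -0.35759844  0.02768624]
```

Request:
{"method": "step_arm", "body": {"linear": [[0, 0, 8], [0, 0, 0], [0, 0, 0], [0, 0, 0], [0, 0, 0], [0, 0, 0], [0, 0, 0], [0, 0, 0], [0, 0, -6], [0, 0, -4], [1, 10, 0], [1, 15, 0]], "rot": [[0, 0, 0], [0, 0, 0], [0, 0, 0], [0, 0, 0], [0, 0, 0], [0, 0, 0], [0, 0, 0], [0, 0, 0], [0, 0, 0], [0, 0, 0], [0, 0, 0], [0, 0, 0]], "jaw": [-1, 1, 1, 1, 1, 1, 1, 1, 1, 1, 1, 1]}}

```text
clock: 36.42
tool_pos: [0.4649, -0.3676, 0.0869]
tcp_rot: [-3.14, -0.001, 1.569]
force: [0.5, 0.2, -0.3]
finger_gap: 0.0542
grip_force: 63.4
```

Request:
{"method": "step_arm", "body": {"linear": [[0, 0, 0], [0, 0, 5], [0, 0, 3], [0, 0, 1], [0, 0, 0], [0, 0, 0]], "rot": [[0, 0, 0], [0, 0, 0], [0, 0, 0], [0, 0, 0], [0, 0, 0], [0, 0, 0]], "jaw": [1, 1, 1, 1, 1, 1]}}

```text
clock: 36.92
tool_pos: [0.4649, -0.3675, 0.0779]
tcp_rot: [-3.141, -0.001, 1.57]
force: [1.0, 2.1, 2.7]
finger_gap: 0.0542
grip_force: 63.5
```

Request:
{"method": "step_arm", "body": {"linear": [[0, 0, 0], [0, 0, 0], [0, 0, 0], [0, 0, 0], [0, 0, 0], [0, 0, -10], [0, 0, -30], [0, 0, -35], [0, 0, -35], [0, 0, -30], [0, 0, 0], [0, 0, 0]], "rot": [[0, 0, 0], [0, 0, 0], [0, 0, 0], [0, 0, 0], [0, 0, 0], [0, 0, 0], [0, 0, 0], [0, 0, 0], [0, 0, 0], [0, 0, 0], [0, 0, 0], [0, 0, 0]], "jaw": [-1, -1, -1, -1, -1, -1, -1, -1, -1, -1, -1, -1]}}

```text
clock: 37.92
tool_pos: [0.4663, -0.3688, 0.222]
tcp_rot: [3.138, 0.004, 1.571]
force: [0.1, -0.0, -0.2]
finger_gap: 0.0853
grip_force: 0.0
```

Request:
{"method": "step_arm", "body": {"linear": [[0, 0, 0], [0, 0, 0], [0, 0, 0], [0, 0, 0], [0, 0, 0], [0, 0, 0], [0, 0, 0], [0, 0, 0], [0, 0, 0], [0, 0, 0], [0, 0, 0], [0, 0, 0]], "rot": [[0, 0, -6.95], [0, 0, -6.95], [0, 0, -6.95], [0, 0, -6.95], [0, 0, -6.95], [0, 0, -6.95], [0, 0, -6.95], [0, 0, -6.95], [0, 0, -6.95], [0, 0, -6.95], [0, 0, -6.95], [0, 0, -6.95]], "jaw": [0, 0, 0, 0, 0, 0, 0, 0, 0, 0, 0, 0]}}

```text
clock: 38.92
tool_pos: [0.4644, -0.3671, 0.216]
tcp_rot: [3.139, -0.004, 3.032]
force: [0.6, -0.4, -0.8]
finger_gap: 0.0423
grip_force: 0.0
```

```bash
python3 go.py .597 -.267 .2 83.4 0
cat > knob.py <<'E'
from h import *
import sys
for n in("side","top"):
    p=viewer.snapshot(n);C=cloud(p)
    if n=="side": save(p,sys.argv[1],(270,195,85,75),8)
    for m in viewer.masks_of(p,"dish"):
        w=np.nanmedian(C[m["mask"]],0)
        if np.linalg.norm(w[:2]-[.465,-.367])<.1: print(n,"dish",m["p"],w)
    Z=(np.hypot(C[...,0]-.597,C[...,1]+.267)<.05)&(C[...,2]>.075)&(C[...,2]<.095)&(p["color"].max(-1)<70)
    if Z.sum()>20: print(n,"knob",Z.sum(),cv2.minAreaRect((C[Z][:,:2]*1000).astype(np.float32)))
E
python3 knob.py side9.png
```

```text
pos [ 0.4644 -0.3671  0.216 ] shift mm (tool now) [-120.9  113.9   15.8] rot deg [ 0.13 -0.22  0.35] gap 0.0423 F [ 0.6 -0.4 -0.8]
side dish 0.52 [ 0.46133553 -0.35746518  0.02693215]
side knob 100 ((595.3726196289062, -266.1131286621094), (19.360275268554688, 56.520545959472656), 83.97480010986328)
top dish 0.52 [ 0.46693467 -0.34378115  0.02706114]
top knob 95 ((596.5591430664062, -266.55999755859375), (11.561413764953613, 53.36240005493164), 81.52943420410156)
```

View pics/side9.png

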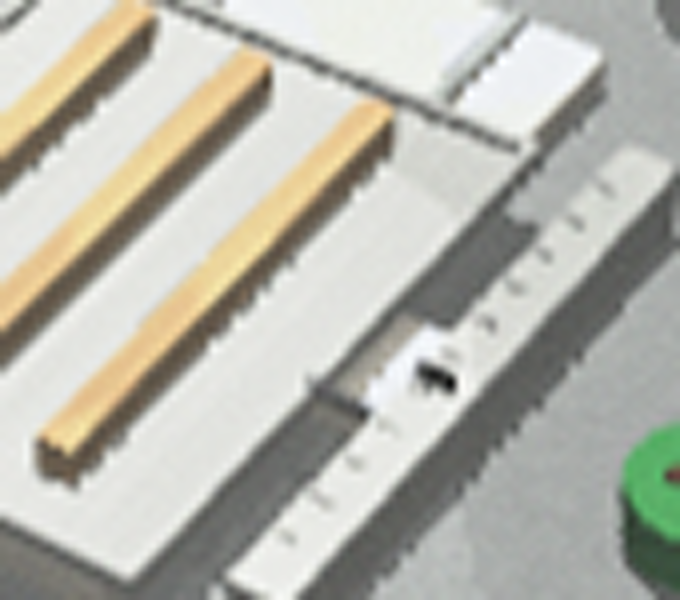

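The pointer's dark line ends at crop (365,408), and the mark's blob is at (435,378). I measure both.

```bash
cat > pm.py <<'E'
from h import *
a=np.radians(-6.6); ct=np.array([.5755,-.0284]); Q=np.array([[np.cos(a),np.sin(a)],[-np.sin(a),np.cos(a)]])
for n in("side","top"):
    p=viewer.snapshot(n);C=cloud(p)
    g=p["color"].max(-1).astype(int); u0=ray(p,[[0,0]],.03)
    h,w=g.shape; v,u=np.mgrid[:h,:w]; W=ray(p,np.stack([u,v],-1).reshape(-1,2),.033)[:,:2]
    L=((W-ct)@Q.T).reshape(h,w,2)*1000
    roi=(L[...,0]>-140)&(L[...,0]<-92)&(abs(L[...,1])<75)
    for th in(60,):
        M=roi&(g<th); k,l,st,cc=cv2.connectedComponentsWithStats(M.astype(np.uint8))
        for i in range(1,k):
            if st[i,4]>=3: S=L[l==i]; wt=255-g[l==i]; print(n,th,"px",cc[i].round(1),st[i,4],"stage mm mean",np.average(S,axis=0,weights=wt).round(1),"x",S[:,0].min().round(1),S[:,0].max().round(1),"y",S[:,1].min().round(1),S[:,1].max().round(1),"z",np.nanmedian(C[l==i][:,2]).round(4),"min",g[l==i].min())
    ii=np.argwhere(roi&(L[...,0]<-98)&(g<110)&(L[...,1]>-50)&(L[...,1]<30))
    if n=="side": print([(int(b),int(a_),int(g[a_,b]),*L[a_,b].round().astype(int)) for a_,b in ii][:60])
E
python3 pm.py
```

```text
side 60 px [324.7 241.8] 6 stage mm mean [-132.5   -7.6] x -137.7 -127.3 y -9.3 -5.8 z 0.0369 min 44
[(323, 229, 100, np.int64(-103), np.int64(-47)), (324, 229, 96, np.int64(-105), np.int64(-49)), (322, 230, 99, np.int64(-103), np.int64(-43)), (323, 230, 98, np.int64(-105), np.int64(-44)), (324, 230, 106, np.int64(-107), np.int64(-46)), (325, 230, 104, np.int64(-109), np.int64(-47)), (326, 230, 105, np.int64(-112), np.int64(-49)), (321, 231, 102, np.int64(-103), np.int64(-38)), (322, 231, 97, np.int64(-105), np.int64(-39)), (323, 231, 102, np.int64(-107), np.int64(-41)), (324, 231, 107, np.int64(-109), np.int64(-42)), (325, 231, 107, np.int64(-111), np.int64(-44)), (326, 231, 107, np.int64(-114), np.int64(-45)), (327, 231, 108, np.int64(-116), np.int64(-47)), (328, 231, 105, np.int64(-118), np.int64(-48)), (329, 231, 104, np.int64(-120), np.int64(-50)), (320, 232, 105, np.int64(-102), np.int64(-33)), (321, 232, 97, np.int64(-105), np.int64(-34)), (322, 232, 104, np.int64(-107), np.int64(-36)), (323, 232, 108, np.int64(-109), np.int64(-37)), (324, 232, 107, np.int64(-111), np.int64(-3
[... 1149 characters left out ...]
1)), (315, 238, 99, np.int64(-104), np.int64(-6)), (314, 239, 102, np.int64(-104), np.int64(-1)), (313, 240, 107, np.int64(-104), np.int64(4)), (312, 241, 105, np.int64(-103), np.int64(8)), (322, 241, 96, np.int64(-125), np.int64(-6)), (323, 241, 47, np.int64(-127), np.int64(-8)), (324, 241, 53, np.int64(-129), np.int64(-9)), (325, 241, 104, np.int64(-132), np.int64(-11)), (311, 242, 104, np.int64(-103), np.int64(13)), (323, 242, 79, np.int64(-129), np.int64(-5)), (324, 242, 56, np.int64(-131), np.int64(-6)), (325, 242, 50, np.int64(-134), np.int64(-8)), (326, 242, 44, np.int64(-136), np.int64(-9)), (309, 243, 105, np.int64(-101), np.int64(19)), (310, 243, 103, np.int64(-103), np.int64(17))]
```

Request:
{"method": "step_arm", "body": {"linear": [[-30, 28, 0], [-30, 28, 0], [-30, 29, 0], [-31, 29, 0], [0, 0, 20], [0, 0, 20], [0, 0, 0], [0, 0, 0]], "rot": [[0, 0, 0], [0, 0, 0], [0, 0, 0], [0, 0, 0], [0, 0, 0], [0, 0, 0], [0, 0, 0], [0, 0, 0]], "jaw": [0, 0, 0, 0, 0, 0, 0, 0]}}

```text
clock: 39.88
tool_pos: [0.597, -0.2684, 0.1762]
tcp_rot: [3.14, -0.004, 3.026]
force: [-0.6, 0.3, -0.1]
finger_gap: 0.0425
grip_force: 0.0
```

```bash
python3 go.py .597 -.2665 .132 83.4 0
```

```text
pos [ 0.597  -0.2684  0.1762] shift mm (tool now) [-0.   1.8 44.2] rot deg [ 0.09 -0.25 -0.04] gap 0.0425 F [-0.6  0.3 -0.1]
```

Request:
{"method": "step_arm", "body": {"linear": [[0, 1.8, 20], [0, 0, 15], [0, 0, 8], [0, 0, 0], [0, 0, 0], [0, 0, 0], [0, 0, 0], [0, 0, 0], [0, 0, 0], [0, 0, 0]], "rot": [[0, 0, 0], [0, 0, 0], [0, 0, 0], [0, 0, 0], [0, 0, 0], [0, 0, 0], [0, 0, 0], [0, 0, 0], [0, 0, 0], [0, 0, 0]], "jaw": [0, 0, 0, 0, 1, 1, 1, 1, 1, 1]}}

```text
clock: 40.72
tool_pos: [0.5984, -0.268, 0.1364]
tcp_rot: [-3.14, 0.001, 3.026]
force: [-2.1, -3.8, 5.3]
finger_gap: 0.0127
grip_force: 61.1
```

Request:
{"method": "step_arm", "body": {"linear": [[0, 0, 0], [0, 0, 0], [0, 0, 0], [0, 0, 0], [0, 0, 0], [0, 0, 0]], "rot": [[0, 0, 5], [0, 0, 5], [0, 0, 5], [0, 0, 5], [0, 0, 5], [0, 0, 5]], "jaw": [1, 1, 1, 1, 1, 1]}}

```text
clock: 41.22
tool_pos: [0.5981, -0.2691, 0.1364]
tcp_rot: [-3.138, 0.002, 2.499]
force: [-3.4, -7.9, 2.9]
finger_gap: 0.013
grip_force: 61.1
```

Run:
```python
from h import *
s=status.sense(); print(np.round(s["force"],1),np.round(s["ft_torque"],2),np.round(s["tool_pos"],4),np.round(s["qpos"],2))
p=viewer.snapshot("top"); save(p,"top10.png",(230,210,85,60),8)
```

```text
[-3.4 -7.9  2.9] [-1.09  0.55  0.08] [ 0.5981 -0.2691  0.1364] [-0.5   0.29  1.76 -0.    1.09 -1.43]
```

View pics/top10.png

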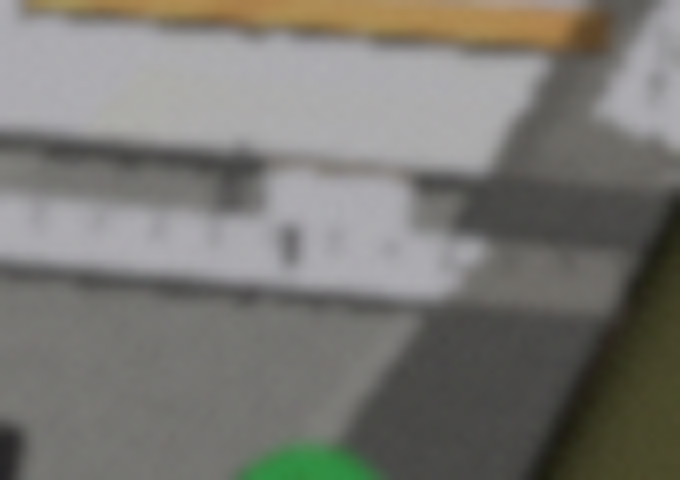

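The pointer is now at about crop (238,185) and the mark at (289,242), so roughly 19 mm remain. I turn 80° more.

Request:
{"method": "step_arm", "body": {"linear": [[0, 0, 0], [0, 0, 0], [0, 0, 0], [0, 0, 0], [0, 0, 0], [0, 0, 0], [0, 0, 0], [0, 0, 0]], "rot": [[0, 0, 5], [0, 0, 5], [0, 0, 5], [0, 0, 5], [0, 0, 5], [0, 0, 5], [0, 0, 5], [0, 0, 5]], "jaw": [1, 1, 1, 1, 1, 1, 1, 1]}}

```text
clock: 41.93
tool_pos: [0.5968, -0.27, 0.1363]
tcp_rot: [-3.137, 0.004, 1.801]
force: [-9.1, -9.8, 6.8]
finger_gap: 0.0129
grip_force: 61.5
```

Request:
{"method": "step_arm", "body": {"linear": [[0, 0, 0], [0, 0, 0], [0, 0, 0], [0, 0, 0], [0, 0, 0], [0, 0, 0], [0, 0, 0], [0, 0, 0], [0, 0, 0], [0, 0, 0]], "rot": [[0, 0, 5], [0, 0, 5], [0, 0, 5], [0, 0, 5], [0, 0, 5], [0, 0, 5], [0, 0, 5], [0, 0, 5], [0, 0, 0], [0, 0, 0]], "jaw": [1, 1, 1, 1, 1, 1, 1, 1, 1, 1]}}

```text
clock: 42.77
tool_pos: [0.5954, -0.2699, 0.1363]
tcp_rot: [-3.136, 0.007, 1.107]
force: [-16.0, -9.6, 9.8]
finger_gap: 0.0128
grip_force: 62.1
```

```bash
cat > look.py <<'E'
from h import *
import sys
s=status.sense(); print(np.round(s["force"],1),np.round(s["ft_torque"],2))
p=viewer.snapshot("side"); q=viewer.snapshot("top")
def crop(p,b): x,y,w,h=b; return cv2.resize(p["color"][y:y+h,x:x+w,::-1],(w*10,h*10),interpolation=cv2.INTER_CUBIC)
a=crop(p,(305,225,40,30)); b=crop(q,(245,222,40,30)); cv2.imwrite("pics/"+sys.argv[1],np.hstack([a,b]))
E
python3 look.py look1.png
```

```text
[-16.   -9.6   9.8] [-1.43  2.31 -0.1 ]
```

View pics/look1.png

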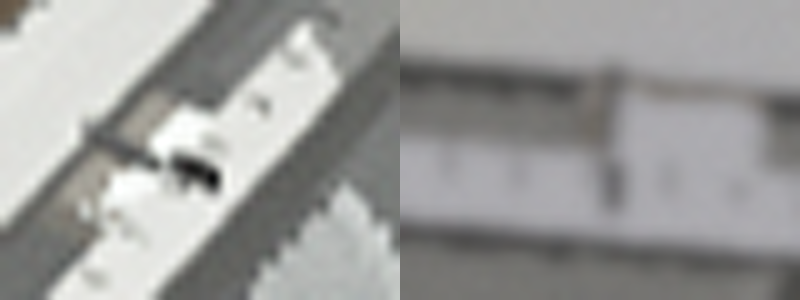

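Side half of the picture: pointer line (90,128) to (160,163), mark (195,173). Top half: pointer at about (606,110), mark (613,185). It is close, with roughly 3 mm to go, so I measure it numerically.

```bash
cat > prof.py <<'E'
from h import *
from scipy.ndimage import map_coordinates
a=np.radians(-6.6); ct=np.array([.5755,-.0284]); Q=np.array([[np.cos(a),np.sin(a)],[-np.sin(a),np.cos(a)]])
def proj(p,W):
    T=np.linalg.inv(p["world_from_camera"]); rv=cv2.Rodrigues(T[:3,:3])[0]
    return cv2.projectPoints(W,rv,T[:3,3],p["camera_matrix"],np.array(p["dist"],float))[0].reshape(-1,2)
def prof(p,xs,ys,z):
    X,Y=np.meshgrid(xs/1000,ys/1000); W=np.stack([X,Y],-1).reshape(-1,2)@Q+ct
    uv=proj(p,np.c_[W,np.full(len(W),z)])
    g=p["color"].mean(-1).astype(float)
    return map_coordinates(g,[uv[:,1],uv[:,0]],order=1).reshape(X.shape)
ys=np.arange(-30,30.1,1.)
for n in("side","top"):
    im=[viewer.snapshot(n) for _ in range(4)]; 
    def avg(xs,z): return np.mean([prof(p,xs,ys,z) for p in im],0)
    for z in(.028,.032,.036):
        out=[]
        for lab,xs in(("ptr105",np.arange(-109,-103)),("ptr113",np.arange(-117,-109)),("mark",np.arange(-136,-128))):
            f=avg(xs.astype(float),z).mean(1); f=f-cv2.GaussianBlur(f.reshape(-1,1),(1,41),7).ravel() if False else f
            i=10+np.argmin(f[10:-10]-np.convolve(f,np.ones(21)/21,"same")[10:-10]); s=slice(max(i-3,0),i+4); b=f[s].max(); w=b-f[s]
            out.append((lab,round(float((ys[s]*w).sum()/w.sum()),2),round(float(w.max()))))
        print(n,z,out)
p=viewer.snapshot("side"); C=cloud(p)
uv=proj(p,np.c_[(np.array([[-.107,-.004],[-.112,-.004],[-.116,-.004]])@Q+ct),[.03]*3]); print(uv.round(1),[C[int(round(v))-1:int(round(v))+2,int(round(u))-1:int(round(u))+2,2].round(3).tolist() for u,v in uv])
E
python3 prof.py
```

```text
side 0.028 [('ptr105', -7.93, 20), ('ptr113', -8.07, 36), ('mark', -11.48, 65)]
side 0.032 [('ptr105', -4.48, 21), ('ptr113', -4.39, 30), ('mark', -8.44, 76)]
side 0.036 [('ptr105', -0.9, 13), ('ptr113', -0.58, 29), ('mark', -4.77, 56)]
top 0.028 [('ptr105', -1.31, 17), ('ptr113', -1.02, 27), ('mark', -5.87, 18)]
top 0.032 [('ptr105', -1.35, 16), ('ptr113', -1.04, 26), ('mark', -5.97, 18)]
top 0.036 [('ptr105', -1.4, 15), ('ptr113', -1.05, 25), ('mark', -6.07, 17)]
[[315.6 239.7]
 [317.2 240.4]
 [318.5 241. ]] [[[0.035, 0.033, 0.035], [0.032, 0.033, 0.035], [0.01, 0.01, 0.034]], [[0.033, 0.035, 0.013], [0.033, 0.035, 0.032], [0.01, 0.034, 0.035]], [[0.032, 0.029, 0.012], [0.035, 0.033, 0.033], [0.008, 0.029, 0.032]]]
```

Request:
{"method": "step_arm", "body": {"linear": [[0, 0, 0], [0, 0, 0], [0, 0, 0], [0, 0, 0], [0, 0, 0], [0, 0, 0], [0, 0, 0]], "rot": [[0, 0, 5], [0, 0, 5], [0, 0, 5], [0, 0, 5], [0, 0, 2], [0, 0, 0], [0, 0, 0]], "jaw": [1, 1, 1, 1, 1, 1, 1]}}

```text
clock: 43.9
tool_pos: [0.5947, -0.2694, 0.1363]
tcp_rot: [-3.137, 0.01, 0.723]
force: [-18.6, -7.1, 13.2]
finger_gap: 0.0126
grip_force: 62.4
```

```bash
python3 prof.py; python3 look.py look2.png
```

```text
side 0.028 [('ptr105', -12.64, 22), ('ptr113', -12.96, 47), ('mark', -11.5, 64)]
side 0.032 [('ptr105', -9.11, 17), ('ptr113', -9.44, 48), ('mark', -8.46, 75)]
side 0.036 [('ptr105', -5.22, 14), ('ptr113', -5.66, 31), ('mark', -4.79, 55)]
top 0.028 [('ptr105', -7.38, 16), ('ptr113', -6.59, 20), ('mark', -5.91, 18)]
top 0.032 [('ptr105', -7.46, 16), ('ptr113', -6.68, 19), ('mark', -6.01, 17)]
top 0.036 [('ptr105', -7.53, 16), ('ptr113', -6.78, 18), ('mark', -6.27, 25)]
[[315.6 239.7]
 [317.2 240.4]
 [318.5 241. ]] [[[0.025, 0.033, 0.036], [0.008, 0.011, 0.013], [0.014, 0.01, 0.012]], [[0.033, 0.036, 0.033], [0.011, 0.013, 0.03], [0.01, 0.012, 0.014]], [[0.03, 0.032, 0.03], [0.014, 0.014, 0.031], [0.014, 0.015, 0.009]]]
[-18.6  -6.3  13.7] [-1.12  2.76 -0.06]
```

View pics/look2.png

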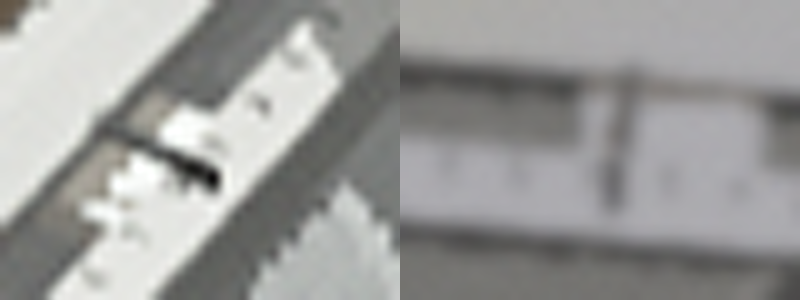

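The pointer now lines up with the mark in both views, at side (160,155) and top (620,110), within about 1 mm. I release, rise and re-measure with the arm clear.

Request:
{"method": "step_arm", "body": {"linear": [[0, 0, 0], [0, 0, 0], [0, 0, 0], [0, 0, 0], [0, 0, 0], [0, 0, -10], [0, 0, -25], [0, 0, -30], [0, 0, -30], [0, 0, -20], [0, 0, 0], [0, 0, 0]], "rot": [[0, 0, 0], [0, 0, 0], [0, 0, 0], [0, 0, 0], [0, 0, 0], [0, 0, 0], [0, 0, 0], [0, 0, 0], [0, 0, 0], [0, 0, 0], [0, 0, 0], [0, 0, 0]], "jaw": [0, 0, 0, 0, 0, 0, 0, 0, 0, 0, 0, 0]}}

```text
clock: 45.45
tool_pos: [0.599, -0.2674, 0.2528]
tcp_rot: [3.138, -0.001, 0.723]
force: [0.1, 0.8, -0.6]
finger_gap: 0.0427
grip_force: 0.0
```

Request:
{"method": "step_arm", "body": {"linear": [[0, 0, -30], [0, 0, -30], [0, 0, -30], [0, 0, 0], [0, 0, 0]], "rot": [[0, 0, 0], [0, 0, 0], [0, 0, 0], [0, 0, 0], [0, 0, 0]], "jaw": [0, 0, 0, 0, 0]}}

```text
clock: 45.87
tool_pos: [0.5986, -0.2673, 0.3413]
tcp_rot: [3.14, -0.0, 0.723]
force: [-0.4, -0.5, -0.4]
finger_gap: 0.0426
grip_force: 0.0
```

```bash
python3 prof.py
python3 - <<'E'
from h import *
p=viewer.snapshot("side"); save(p,"fin.png",(200,130,200,150),4); C=cloud(p)
for m in viewer.masks_of(p,"dish"):
    w=np.nanmedian(C[m["mask"]],0)
    if np.linalg.norm(w[:2]-[.465,-.367])<.1: print(m["p"],w)
E
python3 strips.py
```

```text
side 0.028 [('ptr105', -12.6, 23), ('ptr113', -12.8, 46), ('mark', -11.47, 58)]
side 0.032 [('ptr105', -9.18, 17), ('ptr113', -9.31, 44), ('mark', -8.44, 68)]
side 0.036 [('ptr105', -5.36, 14), ('ptr113', -5.51, 35), ('mark', -4.75, 51)]
top 0.028 [('ptr105', -7.37, 16), ('ptr113', -6.57, 20), ('mark', -5.89, 19)]
top 0.032 [('ptr105', -7.45, 16), ('ptr113', -6.66, 19), ('mark', -5.98, 18)]
top 0.036 [('ptr105', -7.51, 16), ('ptr113', -6.76, 18), ('mark', -6.08, 18)]
[[315.6 239.7]
 [317.2 240.4]
 [318.5 241. ]] [[[0.025, 0.034, 0.031], [0.008, 0.013, 0.009], [0.016, 0.012, 0.015]], [[0.034, 0.031, 0.035], [0.013, 0.009, 0.033], [0.012, 0.015, 0.01]], [[0.033, 0.033, 0.036], [0.01, 0.011, 0.033], [0.01, 0.012, 0.015]]]
0.57 [ 0.46415192 -0.35593646  0.02756724]
side 264 len 0.201 mid [ 0.62   -0.0587  0.0441] ends [ 0.609 -0.154  0.043] [0.63  0.032 0.044] yaw -6.0 tray-frame ends [[0.048, -0.121], [0.047, 0.066]] ztop 0.0473
side 280 len 0.202 mid [ 0.5696 -0.0562  0.044 ] ends [ 0.559 -0.148  0.042] [0.579 0.04  0.043] yaw -6.2 tray-frame ends [[-0.002, -0.121], [-0.004, 0.068]] ztop 0.0468
side 297 len 0.202 mid [ 0.5204 -0.0475  0.0441] ends [ 0.511 -0.142  0.044] [0.529 0.045 0.043] yaw -6.0 tray-frame ends [[-0.051, -0.121], [-0.055, 0.067]] ztop 0.0472
top 373 len 0.195 mid [ 0.6209 -0.0627  0.0436] ends [ 0.612 -0.154  0.045] [0.63  0.029 0.044] yaw -5.9 tray-frame ends [[0.05, -0.121], [0.048, 0.063]] ztop 0.0473
top 375 len 0.197 mid [ 0.5711 -0.0575  0.0438] ends [ 0.562 -0.148  0.045] [0.581 0.035 0.043] yaw -5.8 tray-frame ends [[-0.0, -0.12], [-0.002, 0.064]] ztop 0.0476
top 369 len 0.196 mid [ 0.5216 -0.0525  0.0441] ends [ 0.513 -0.144  0.043] [0.531 0.041 0.045] yaw -5.7 tray-frame ends [[-0.049, -0.122], [-0.052, 0.063]] ztop 0.0481
```

View pics/fin.png

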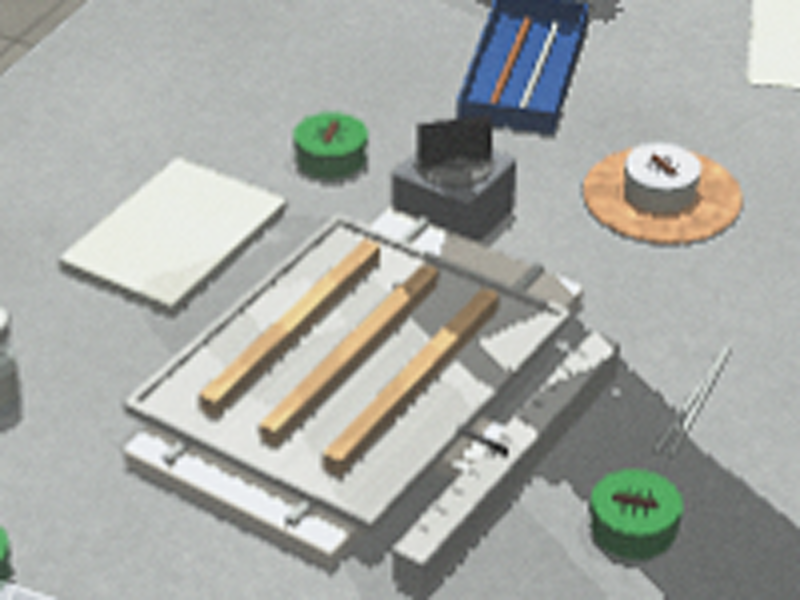

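```bash
python3 -c "
from station import env; print(env.job_done())"
```

```text
the job is handed in; nothing more can be done
None
```

I've handed the job in, but it returned no verdict: the dish is back near the mat's centre after a mid-run knock, all three strips in the bin lie flat and lengthwise in the tray, and the pointer measures about 1 mm past the mark's middle.

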